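Load bone blanks into a holding fixture and lock its hold-down frame with hairpin clips

TASK

Get the carving fixture ready: put every sawn rectangular bone blank on the bench into a nest of its own, tucking one end down against the nest's spring plunger and rocking the other end down until the blank lies flat on the floor of the nest and hard against the fixed end. Then swing the hinged hold-down frame right shut over them, and lock it with both hairpin clips: slide the straight leg of a clip through the cross hole of each stud until the sprung leg snaps over and its hollow hugs the shank. Leave the other tools and carvings lying where they are.

Things in the scene. Friction and masses are not known exactly. Their poses are not given: they have to be found in the camera images.
- fixture: Aluminium holding fixture, fixed to the bench, 69 x 196 x 18 mm high, with three nests in a row. Origin on the bench under the centre of the middle nest; x points to the hinge side (away from the robot), y along the row, z up. Nests: pockets 26 mm (x) by 38.5 mm (y), 6 mm deep, floor 12 mm above the bench, centred at x = 0, y = -52, 0, +52 mm, edges rounded 2.5 mm.
- nest_1 (a point): Where the centre of a blank lies when fully seated in nest 1: 19.5 mm above the bench, 1.25 mm to +y of the pocket's centre; axes as the fixture's, a blank's length along y. The nest's +y end is plain; from its -y end a round spring plunger, 3 mm above the floor, stands 4 mm out, goes flush under 2 to 5 N and presses the blank (it must give 1.5 mm) to the +y end.
- nest_2 (a point): Where the centre of a blank lies when fully seated in nest 2: 19.5 mm above the bench, 1.25 mm to +y of the pocket's centre; axes as the fixture's, a blank's length along y. The nest's +y end is plain; from its -y end a round spring plunger, 3 mm above the floor, stands 4 mm out, goes flush under 2 to 5 N and presses the blank (it must give 1.5 mm) to the +y end.
- nest_3 (a point): Where the centre of a blank lies when fully seated in nest 3: 19.5 mm above the bench, 1.25 mm to +y of the pocket's centre; axes as the fixture's, a blank's length along y. The nest's +y end is plain; from its -y end a round spring plunger, 3 mm above the floor, stands 4 mm out, goes flush under 2 to 5 N and presses the blank (it must give 1.5 mm) to the +y end.
- stud_1 (a point): Centre of the cross hole of steel stud 1, an upright round shank 14 mm thick at fixture x = -14, y = -84 mm (corner on the robot's side); its top is 54 mm above the bench. The hole, 6.5 mm wide, runs along the fixture's x, 41 mm above the bench and 8.5 mm above the top of the shut frame; free from the robot's side.
- stud_2 (a point): Centre of the cross hole of steel stud 2, an upright round shank 14 mm thick at fixture x = -14, y = +84 mm (corner on the robot's side); its top is 54 mm above the bench. The hole, 6.5 mm wide, runs along the fixture's x, 41 mm above the bench and 8.5 mm above the top of the shut frame; free from the robot's side.
- frame (a joint): Angle of the steel hold-down frame: 0 = shut, level over the blanks (top face 32.5 mm above the bench, 5 mm thick); grows as its free edge on the robot's side swings up and over to the back, at most 2.35 rad. Stiff hinge (about 0.06 N m): it stays where it is left and must be pushed right down. It will not shut on a blank that is not seated.
- frame_hinge (a point): Centre of the frame's hinge axis, at fixture x = 32 mm, 30 mm above the bench; the axis runs along the fixture's y. Does not move.
- frame_edge (a point): Middle of the frame's free edge, 56 mm from the hinge axis, half-way through its thickness; a thin lip 28 mm wide stands 6 mm out beyond it. The bar at this edge is 15 mm deep and 140 mm long (along y); two ribs 8 mm wide at fixture y = -26 and +26 mm join it to the rear bar; at each end a fork goes round the stud when shut.
- blank_a_mid (a point): Centre (half-way up) of a sawn rectangular block of cream-coloured bone, 24 mm (x) by 36 mm (y) by 15 mm high (z), lying flat on the bench; about 25 g. May be absent (None). Either way round fits a nest; seated, it stands 9 mm above the fixture's top.
- blank_b_mid (a point): Centre (half-way up) of a sawn rectangular block of cream-coloured bone, 24 mm (x) by 36 mm (y) by 15 mm high (z), lying flat on the bench; about 25 g. May be absent (None). Either way round fits a nest; seated, it stands 9 mm above the fixture's top.
- blank_c_mid (a point): Centre (half-way up) of a sawn rectangular block of cream-coloured bone, 24 mm (x) by 36 mm (y) by 15 mm high (z), lying flat on the bench; about 25 g. May be absent (None). Either way round fits a nest; seated, it stands 9 mm above the fixture's top.
- clip_1_loop (a point): Centre of the double coil (22 mm wide over the wire, 8.8 mm high) of a hairpin clip of 4.4 mm steel wire lying flat; 23 g. Grip the coil across y. x points along the legs, z up. Stiff straight leg: y = -4.5, z = -2.2 mm, to x = 63 mm. Sprung leg: about y = +4, z = +2.2 mm, to x = 59, flared end, throat at x = 46, hollow for the shank at x = 37. Snaps on at 7 to 11 N.
- clip_2_loop (a point): Centre of the double coil (22 mm wide over the wire, 8.8 mm high) of a hairpin clip of 4.4 mm steel wire lying flat; 23 g. Grip the coil across y. x points along the legs, z up. Stiff straight leg: y = -4.5, z = -2.2 mm, to x = 63 mm. Sprung leg: about y = +4, z = +2.2 mm, to x = 59, flared end, throat at x = 46, hollow for the shank at x = 37. Snaps on at 7 to 11 N.
- clip_1_seat (a point): Point on the axis of this clip's straight leg, 37 mm ahead of the coil's centre (x), 4.5 mm to its -y side and 2.2 mm below it; it lies at the centre of a stud's cross hole when the clip is home. Axes as the clip's.
- clip_2_seat (a point): Point on the axis of this clip's straight leg, 37 mm ahead of the coil's centre (x), 4.5 mm to its -y side and 2.2 mm below it; it lies at the centre of a stud's cross hole when the clip is home. Axes as the clip's.
- slab: Bystander: a wavy raw bone offcut, 28 x 48 x 11 mm, rounded all over and hollow-backed, not one of the rectangular blanks. Leave it. Origin at the centre of its underside.
- bear: Bystander: a carved bone bear, 35 x 85 x 51 mm. Leave it. Origin at the centre of its underside.
- key: Bystander: a chuck key with a cross handle, 44 x 65 x 10 mm. Leave it. Origin at the centre of its underside.
- pencil: Bystander: a yellow pencil, 143 mm long. Leave it. Origin at the centre of its underside.

How it is judged:
On the way, in this order (a step that is already met when the one before it is completed fails the run):
1. every blank present lies flat in a nest and the hold-down frame is shut over them (((distance between blank_a_mid and nest_1 below 0.0035 m and angle between blank_a_mid's own z axis and vertical below 0.06 rad) or (distance between blank_a_mid and nest_2 below 0.0035 m and angle between blank_a_mid's own z axis and vertical below 0.06 rad) or (distance between blank_a_mid and nest_3 below 0.0035 m and angle between blank_a_mid's own z axis and vertical below 0.06 rad)) and ((distance between blank_b_mid and nest_1 below 0.0035 m and angle between blank_b_mid's own z axis and vertical below 0.06 rad) or (distance between blank_b_mid and nest_2 below 0.0035 m and angle between blank_b_mid's own z axis and vertical below 0.06 rad) or (distance between blank_b_mid and nest_3 below 0.0035 m and angle between blank_b_mid's own z axis and vertical below 0.06 rad)) and ((distance between blank_c_mid and nest_1 below 0.0035 m and angle between blank_c_mid's own z axis and vertical below 0.06 rad) or (distance between blank_c_mid and nest_2 below 0.0035 m and angle between blank_c_mid's own z axis and vertical below 0.06 rad) or (distance between blank_c_mid and nest_3 below 0.0035 m and angle between blank_c_mid's own z axis and vertical below 0.06 rad)) and value of joint frame below 0.05 rad), for 0.3 s.
2. a hairpin clip sits home on each stud (((distance between clip_1_seat and stud_1 below 0.005 m and angle between the x axis of clip_1_seat and the x axis of stud_1, either way round below 0.45 rad) or (distance between clip_2_seat and stud_1 below 0.005 m and angle between the x axis of clip_2_seat and the x axis of stud_1, either way round below 0.45 rad)) and ((distance between clip_1_seat and stud_2 below 0.005 m and angle between the x axis of clip_1_seat and the x axis of stud_2, either way round below 0.45 rad) or (distance between clip_2_seat and stud_2 below 0.005 m and angle between the x axis of clip_2_seat and the x axis of stud_2, either way round below 0.45 rad))), for 0.3 s.
At the end, for the whole second after the job is handed in: every blank present has its centre within 3.5 mm of the seated point of a nest and is level within 0.06 rad; the frame is shut to less than 0.05 rad; on each stud a clip has its seat point within 5 mm of the hole's centre with its leg along the hole; the clips are at rest (all of step 1 and all of step 2 and linear speed of each of clip_1, clip_2 below 0.02 m/s); the robot touches nothing.
It fails at once if a bystander (bone offcut, carved bear, chuck key, pencil) is shifted by more than 5 cm (distance of any of slab, bear, key, pencil from where it was at the start of the episode above 0.05 m).
Of blank_a, blank_b, blank_c only 2 to 3 are there at a start; the rules pass over those that are not, and their reading is None.
At some moment in a run one of blank_a, blank_b, blank_c, clip_1, clip_2 may be knocked a few centimetres aside while the robot is not near it.
Once in a run the grip may slacken for a moment while it holds something.
It also fails if it takes over 210 s, if anything falls off the work surface, if the arm or the gripper's body presses on something with over 40 N, if the wrist force passes 120 N, or if a joint passes its speed limit or range.

ROBOT

A 6-joint arm with a two-finger parallel gripper is mounted at the origin on a cart in front of the work surface, level with it; the furniture and walls round the work are solid. World frame = base frame: x ahead of the robot, y to its left, z up, the work surface at z = 0. Lengths are in m, angles in rad, forces in N, time in s.
With the tool pointing down it reaches from about 0.375 to 0.925 m from the base axis. Payload 5.7 kg.
Tool frame: the origin (TCP) lies at the very end of the fingers, on their centre line; the grasp point (between the pads) lies 19 mm behind it; z points along the fingers, y is the line along which they close (so a half turn about z gives the same grasp; the last joint's range is limited). The gripper opens to 85 mm and grips with 20 to 120 N. Pads are 22 mm wide; open, the fingers measure 114 mm over their backs; the gripper's body (76 mm by 85 mm) begins 54 mm behind the grasp point. The pads swing forward as they close: fully open they stand 13 mm farther back than shut.
Start: joints at [1.02, 0.359, 1.51, -0, 1.272, -0.115], TCP at [0.253, 0.544, 0.231] pointing down, gripper open.
Joint ranges: [-2.97, 2.97], [-1.01, 2.36], [0.21, 2.38], [-0.96, 4.11], [0.2, 2.71], [-2.98, 2.98]. Speed limits (rad/s): [2.39, 2.39, 3.14, 3.14, 3.14, 3.14].

INTERFACE

Orientations are given as a rotation vector (axis times angle).
In Python, from workcell import arm gives the robot as it stands.
- The arm moves only by the shell command python3 -m pendant 'ROWS' [FORCE]. ROWS is JSON, one flat list of numbers, 7 for each row, row after row: the turn, a rotation vector about the world's x, y, z in degrees, then the shift along the world's x, y, z in m, then the finger opening in m, from 0 to 0.0854. A call has 1 to 5 rows; each row shifts and turns the commanded pose from where the row before left it; what a row does not reach is not made up. A row lasts 1/10 s, in which the tool goes at most 50 mm and 8.59 degrees, less where a joint would pass 70% of its speed; a pose out of reach is approached as far as the arm can. A call is refused whole if a number of a shift passes 0.05 or a number of a turn 8.59, either way. A call with a gripper value outside its range is refused whole. The fingers move at their own pace and stop on an object; FORCE is the grip in N (left out, the last holds). Time passes only in rows, so rows that do not move let the fingers close. It gives the time, the measured TCP pose, the force, the opening and the grip force at its end, in the units of the state.
- arm.sense(): the state, without advancing time (a new reading comes with each control period).
- arm.grab_frame(name): name is "scene" or "top" or "wrist"; returns the picture (420x560x3 uint8, red, green, blue); there is no depth.
- arm.get_calibration(name): a dict with "intrinsics" (3x3 intrinsics, pixels), "R" (3x3) and "t" (3): a world point X has camera coordinates R X + t; the wrist camera has in their place "hand_eye" (4x4, takes a point from camera to tool coordinates, whose origin is the TCP and whose axes are the flange's). Camera axes: x right, y down, z forward; pixel columns grow to the right and rows downward; lengths in m; the calibration is good to about 2 mm. A picture is of the moment at which its call begins: read the wrist's pose just before it. get_calibration takes no time and is no camera call.
- arm.finish_job(): hands the job in; it is judged then, once.
The state is a dict: "time_s": time; "joint_positions": joint angles; "joint_vel": joint speeds; "joint_torque": joint torques, N m; "tcp_pos": TCP position; "orientation": TCP orientation; "force": force on the tool from outside, world axes, zero at the start; "torque": the same for the moment, N m; "finger_gap": opening from 0.0 (shut) to 1.0 (fully open); "grip_force": force on a finger pad.
Only numpy, scipy, OpenCV 4.12 (cv2) and the standard library are available. Lean on these libraries where they do the work, as an engineer would, in place of code of your own. Each camera call takes 0.05 s, during which the arm holds its last target. There are 200 camera calls.

## Working session

There is one attempt and no reset: what is moved stays moved. The work goes in short steps, Python scripts to look and compute and a shell command to move; the robot and the scene stay as the last step left them, time stands still between calls to the robot, and variables do not carry over. Pictures are saved under pics/ and viewed, at most 14 in all, crops included, and the job is handed in when it is done.

```bash
mkdir -p pics; ls
cat > h.py <<'E'
import numpy as np, cv2
from workcell import arm
from scipy.spatial.transform import Rotation as Ro
def cam(n,s=None):
    c=arm.get_calibration(n);K=np.array(c["intrinsics"])
    if n!="wrist": return K,np.array(c["R"]),np.array(c["t"])
    s=s or arm.sense();H=np.array(c["hand_eye"])
    T=np.eye(4);T[:3,:3]=Ro.from_rotvec(s["orientation"]).as_matrix();T[:3,3]=s["tcp_pos"]
    M=np.linalg.inv(T@H);return K,M[:3,:3],M[:3,3]
def proj(C,X):
    K,R,t=C;p=(np.atleast_2d(X)@R.T+t)@K.T;return p[:,:2]/p[:,2:]
def back(C,uv,z):
    K,R,t=C;uv=np.atleast_2d(uv);d=np.c_[uv,np.ones(len(uv))]@np.linalg.inv(K).T@R;o=-R.T@t
    return o+d*((z-o[2])/d[:,2])[:,None]
def snap(n,f,crop=None,sc=1):
    im=arm.grab_frame(n);cv2.imwrite("pics/raw_"+f,im[:,:,::-1])
    v=im[:,:,::-1]
    if crop: v=v[crop[1]:crop[3],crop[0]:crop[2]]
    cv2.imwrite("pics/"+f,cv2.resize(v,None,fx=sc,fy=sc,interpolation=cv2.INTER_CUBIC));return im
E
python3 - <<'E'
from h import *
s=arm.sense();print(s)
for n in("scene","top"):
    snap(n,n+"0.png",None,1.42);C=cam(n);print(n,C[0][0],(-C[1].T@C[2]).round(3),C[1].round(2).tolist())
print(arm.get_calibration("wrist"))
E
```

```text
pics
{'time_s': 0.0, 'joint_positions': array([ 1.01988163e+00,  3.59522234e-01,  1.51141610e+00,  2.28151272e-05,
        1.27249800e+00, -1.15090349e-01]), 'joint_vel': array([-1.78047373e-03, -8.39235632e-05, -4.72055106e-04, -4.21687615e-04,
       -8.37027524e-04,  1.15113332e-03]), 'joint_torque': array([-2.91600627e-04, -5.27619839e+01, -2.78625834e+01, -5.57514977e-04,
        1.34370901e-02, -2.02063723e-05]), 'tcp_pos': array([0.25293699, 0.54334312, 0.23044954]), 'orientation': array([-6.79061395e-01, -3.06668500e+00,  2.72521482e-03]), 'force': array([ 0.1137101 , -0.08376671,  0.11364161]), 'torque': array([-0.00596684, -0.00534951,  0.00697546]), 'grip_force': 0.0, 'finger_gap': 1.0003663077371652}
scene [463.35837959   0.         274.46631107] [-0.169  0.541  0.611] [[-0.48, -0.88, 0.02], [-0.5, 0.26, -0.82], [0.72, -0.4, -0.57]]
top [464.84785239   0.         284.49223321] [0.365 0.139 1.201] [[0.02, -1.0, -0.02], [-0.99, -0.02, -0.13], [0.13, 0.02, -0.99]]
{'intrinsics': array([[327.21697962,   0.        , 281.68180804],
       [  0.        , 327.21697962, 213.08627166],
       [  0.        ,   0.        ,   1.        ]]), 'hand_eye': array([[ 1.01647430e-03, -9.49073237e-01, -3.15053897e-01,
         8.14339113e-02],
       [ 9.99999475e-01,  9.24920864e-04,  4.40102890e-04,
         1.15616747e-03],
       [-1.26289952e-04, -3.15054179e-01,  9.49073679e-01,
        -1.42388360e-01],
       [ 0.00000000e+00,  0.00000000e+00,  0.00000000e+00,
         1.00000000e+00]])}
```

View pics/top0.png

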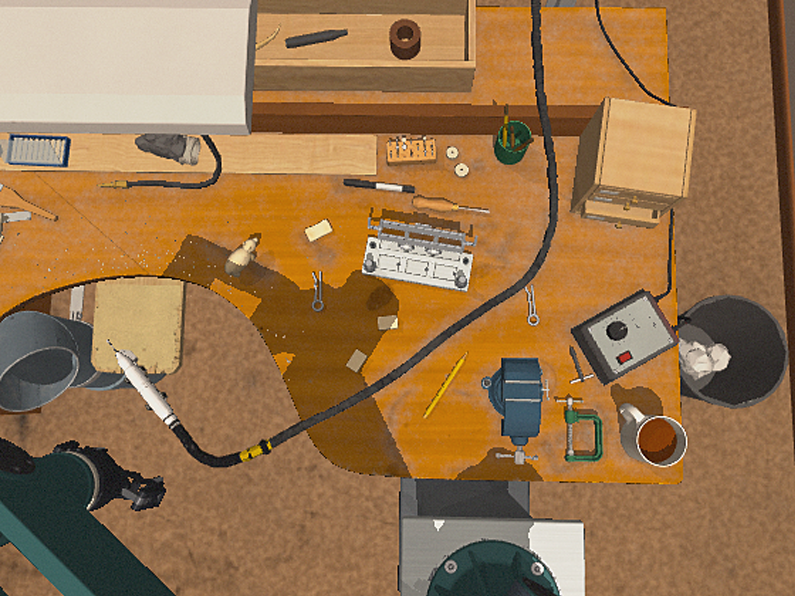

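View pics/scene0.png

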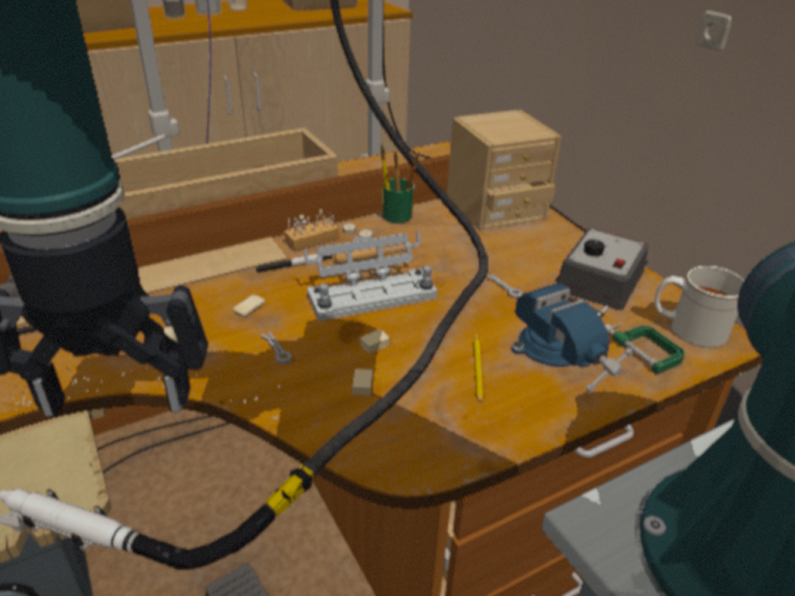

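The top view (×1.42) shows the fixture at about (419,262) with its frame open. The clips are at (317,290) and (532,305), and the cream pieces are at (318,231), (387,322) and (356,360). The bear is at (241,255), the pencil at (445,385) and the key at (580,365). A black hose hangs across the bench.

Run:
```python
from h import *
C=cam("top");S=cam("scene")
P=dict(b1=(318,231,.015),b2=(387,322,.015),b3=(356,360,.015),c1loop=(317,305,.004),c1tip=(318,272,.004),c2loop=(533,320,.004),c2tip=(531,288,.004),stud1=(466,283,.054),stud2=(370,266,.054),fixL=(362,283,.018),fixR=(468,290,.018),bear=(241,255,0.03),pencil=(445,385,0),key=(580,365,0))
for k,(u,v,z) in P.items():
    X=back(C,(u/1.42,v/1.42),z)[0];print(k,X.round(4),(proj(S,X)[0]*1.42).round())
# hose triangulation: points on hose in top -> height so that scene proj on hose
for uv in [(540,100),(553,200),(545,255),(500,300),(440,345),(370,390),(300,425)]:
    print(uv,[(round(z,2),(back(C,(uv[0]/1.42,uv[1]/1.42),z)[0,:2].round(2)).tolist(),(proj(S,back(C,(uv[0]/1.42,uv[1]/1.42),z)[0])[0]*1.42).round().tolist()) for z in(0,.1,.2,.3,.4,.5)])
top=cv2.imread("pics/raw_top0.png")[130:290,150:410];cv2.imwrite("pics/topc.png",cv2.resize(top,None,fx=3,fy=3,interpolation=cv2.INTER_CUBIC))
```

```text
b1 [0.6605 0.3245 0.015 ] [249. 301.]
b2 [0.4937 0.1935 0.015 ] [374. 337.]
b3 [0.4242 0.2477 0.015 ] [362. 377.]
c1loop [0.5242 0.3231 0.004 ] [282. 357.]
c1tip [0.5857 0.3234 0.004 ] [267. 333.]
c2loop [ 0.5027 -0.0715  0.004 ] [515. 293.]
c2tip [ 0.5615 -0.0684  0.004 ] [493. 276.]
stud1 [0.5606 0.0541 0.054 ] [433. 269.]
stud2 [0.5886 0.2239 0.054 ] [327. 287.]
fixL [0.5639 0.2403 0.018 ] [324. 318.]
fixR [0.5539 0.0478 0.018 ] [437. 289.]
bear [0.6103 0.4608 0.03  ] [166. 337.]
pencil [0.3826 0.087  0.    ] [477. 368.]
key [ 0.4227 -0.1561  0.    ] [588. 307.]
(540, 100) [(0, [0.93, -0.09], [398.0, 190.0]), (0.1, [0.88, -0.07], [403.0, 155.0]), (0.2, [0.83, -0.05], [408.0, 114.0]), (0.3, [0.79, -0.03], [414.0, 66.0]), (0.4, [0.74, -0.01], [422.0, 9.0]), (0.5, [0.69, 0.01], [431.0, -62.0])]
(553, 200) [(0, [0.73, -0.11], [459.0, 229.0]), (0.1, [0.7, -0.09], [463.0, 190.0]), (0.2, [0.67, -0.07], [468.0, 144.0]), (0.3, [0.64, -0.05], [473.0, 90.0]), (0.4, [0.61, -0.03], [480.0, 26.0]), (0.5, [0.58, -0.01], [488.0, -51.0])]
(545, 255) [(0, [0.62, -0.1], [484.0, 257.0]), (0.1, [0.6, 
[... 392 characters left out ...]
0, -35.0])]
(440, 345) [(0, [0.45, 0.1], [444.0, 341.0]), (0.1, [0.45, 0.1], [449.0, 288.0]), (0.2, [0.44, 0.1], [456.0, 228.0]), (0.3, [0.43, 0.11], [463.0, 157.0]), (0.4, [0.42, 0.11], [472.0, 74.0]), (0.5, [0.42, 0.11], [482.0, -24.0])]
(370, 390) [(0, [0.37, 0.22], [397.0, 404.0]), (0.1, [0.37, 0.22], [404.0, 343.0]), (0.2, [0.37, 0.21], [413.0, 274.0]), (0.3, [0.37, 0.2], [422.0, 194.0]), (0.4, [0.37, 0.19], [433.0, 100.0]), (0.5, [0.37, 0.19], [446.0, -10.0])]
(300, 425) [(0, [0.31, 0.35], [331.0, 474.0]), (0.1, [0.31, 0.33], [340.0, 404.0]), (0.2, [0.32, 0.31], [352.0, 324.0]), (0.3, [0.32, 0.29], [364.0, 233.0]), (0.4, [0.33, 0.28], [379.0, 128.0]), (0.5, [0.33, 0.26], [396.0, 4.0])]
```

View pics/topc.png

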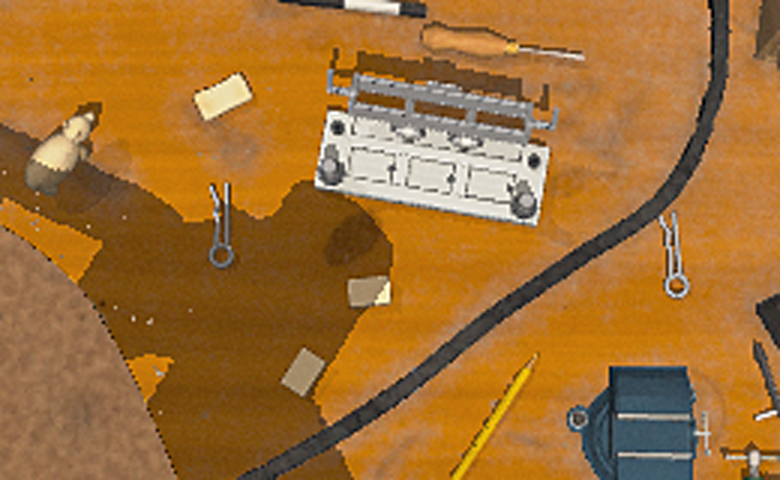

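The slab measures about 48×28 mm, so it is the piece at upper left. That leaves two blanks, at about (0.494,0.194) and (0.424,0.248). The hose lies on the bench. Next I move to a wrist view of the fixture and blanks.

```bash
python3 -m pendant '[0,0,-8.3,0.0275,-0.039,0,0.0854, 0,0,-8.3,0.0275,-0.039,0,0.0854, 0,0,-8.3,0.0275,-0.039,0,0.0854, 0,0,-8.3,0.0275,-0.039,0,0.0854, 0,0,-8.3,0.0275,-0.039,0,0.0854]' 40 
python3 -m pendant '[0,0,-8.3,0.0275,-0.039,0,0.0854, 0,0,-8.3,0.0275,-0.039,0,0.0854, 0,0,-8.3,0.0275,-0.039,0,0.0854, 0,0,-8.3,0.0275,-0.039,0,0.0854, 0,0,0,0,0,0,0.0854]'
python3 - <<'E'
from h import *
s=arm.sense();R=Ro.from_rotvec(s["orientation"]).as_matrix();print(s["tcp_pos"],R.round(3).tolist())
C=cam("wrist",s);snap("wrist","w1.png",None,1.42)
F=np.array([.588,.137,0]);a=np.radians(-9.4);X=np.array([np.cos(a),np.sin(a),0]);Y=np.array([-np.sin(a),np.cos(a),0])
for n,(x,y,z) in dict(st1=(-14,-84,54),st2=(-14,84,54),n2=(0,0,12)).items(): print(n,(proj(C,F+X*x/1e3+Y*y/1e3+np.array([0,0,z/1e3]))*1.42).round())
E
```

```text
time_s: 0.6
tcp_pos: [0.3912, 0.3472, 0.231]
orientation: [-1.729, -2.623, 0.001]
force: [0.2, -0.6, -0.6]
finger_gap: 1.0
grip_force: 0.0
time_s: 1.1
tcp_pos: [0.5042, 0.1884, 0.2311]
orientation: [2.408, 2.014, 0.0]
force: [-0.2, 0.9, 0.5]
finger_gap: 0.999
grip_force: 0.0
[0.50421212 0.18835494 0.23114721] [[0.177, 0.984, 0.002], [0.984, -0.177, -0.002], [-0.002, 0.002, -1.0]]
st1 [[499. 418.]]
st2 [[513. 201.]]
n2 [[511. 300.]]
```

View pics/w1.png

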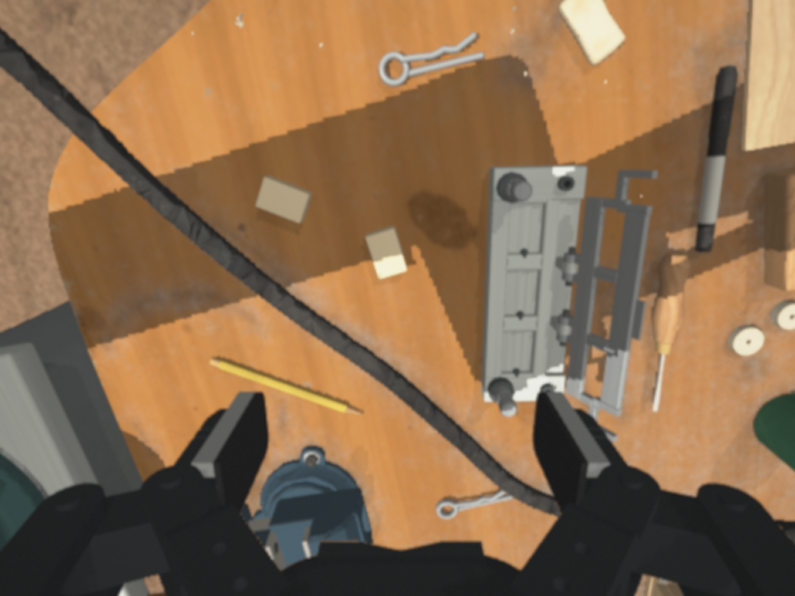

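The wrist view shows the blanks at (283,200) and (386,252). The clips are at (394,68) with legs to the right and (447,508) with legs to the right. The fixture studs are at (515,186) and (505,400). I zoom in to get an accurate fixture fit.

Run:
```python
import cv2
i=cv2.imread("pics/raw_w1.png")[105:300,325:470];i=cv2.resize(i,None,fx=3,fy=3,interpolation=cv2.INTER_CUBIC);i=cv2.convertScaleAbs(i,alpha=1.5)
cv2.imwrite("pics/w1f.png",i)
```

```text
(no output)
```

View pics/w1f.png

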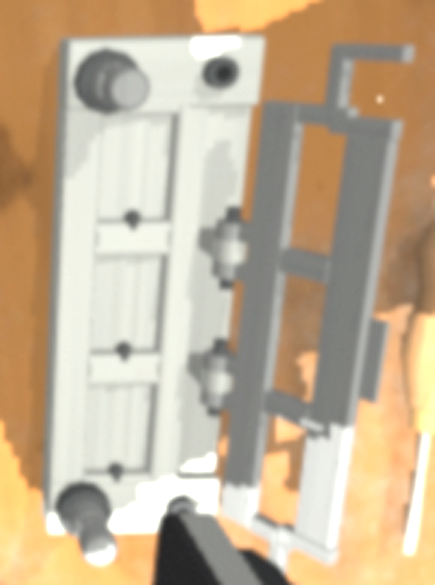

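```bash
cat > fit.py <<'E'
from h import *
from scipy.optimize import least_squares
def fixfit(C,obs,p0=(.588,.137,np.radians(-9.4))):
    # obs: (u,v,x,y,z mm) with None for x or y unknown => 1D ignore via component flag
    def mdl(p,o):
        c,s=np.cos(p[2]),np.sin(p[2]);x,y,z=[k/1e3 for k in o[2:5]]
        return proj(C,[p[0]+c*x-s*y,p[1]+s*x+c*y,z])[0]
    def f(p):
        r=[]
        for o in obs:
            e=mdl(p,o)-o[:2]; w=o[5] if len(o)>5 else 'b'
            r+= list(e) if w=='b' else [e[0]] if w=='u' else [e[1]]
        return r
    s=least_squares(f,p0,loss='soft_l1');return s.x,np.round(s.fun,1)
E
python3 - <<'E'
from fit import *
s=arm.sense();C=cam("wrist",s)
o=[(128,88,-14,84,54),(98,549,-14,-84,54),(135,113,0,71.25,18,'v'),(133,222,0,32.75,18,'v'),(130,254,0,19.25,18,'v'),(122,352,0,-19.25,18,'v'),(120,382,0,-32.75,18,'v'),(115,472,0,-71.25,18,'v'),
(175,165,13,52,18,'u'),(158,310,13,0,18,'u'),(151,430,13,-52,18,'u'),(98,165,-13,52,18,'u'),(91,310,-13,0,18,'u'),(85,430,-13,-52,18,'u'),(64,38,0,98,18,'v'),(47,533,0,-98,18,'v')]
o=[(a[0]/3+325,a[1]/3+105)+a[2:] for a in o]
p,r=fixfit(C,o);print(p,np.degrees(p[2]),r)
# blanks top faces by clicks /1.42, z=.015
for n,q in dict(b3=[(256,205),(264,177),(311,192),(300,224)],b2=[(365,236),(396,228),(407,270),(376,279)]).items():
    X=back(C,np.array(q)/1.42,.015);print(n,X.mean(0).round(4),[np.linalg.norm(X[i]-X[i-1]).round(4) for i in range(4)],np.degrees(np.arctan2(*(X[1]-X[0])[[1,0]])).round(1),np.degrees(np.arctan2(*(X[2]-X[1])[[1,0]])).round(1))
for n,q in dict(c1=[(394,68),(482,57),(475,40)],c2=[(447,508),(510,497),(503,494)]).items(): print(n,back(C,np.array(q)/1.42,.004).round(4).tolist())
E
```

```text
[ 0.59281634  0.14633076 -0.15528171] -8.896986387849964 [-0.2 -0.6 -0.2  0.4  0.2 -0.8  0.4  0.1  1.   0.7 -1.1  0.9 -0.2  0.6
  0.3 -0.1 -0.9 -0.1]
b3 [0.4223 0.2503 0.015 ] [np.float64(0.0355), np.float64(0.0221), np.float64(0.0361), np.float64(0.026)] 58.9 -27.5
b2 [0.4918 0.1961 0.015 ] [np.float64(0.0355), np.float64(0.0249), np.float64(0.0345), np.float64(0.0258)] 4.6 -85.3
c1 [[0.5212, 0.326, 0.004], [0.5842, 0.3222, 0.004], [0.5805, 0.3338, 0.004]]
c2 [[0.5041, -0.0669, 0.004], [0.5663, -0.0642, 0.004], [0.56, -0.0595, 0.004]]
```

The fixture fit is sub-pixel: origin (0.5928,0.1463), yaw −8.9°. Both blanks are confirmed as 24×36 mm. I pick the blank at (0.492,0.196) first.

```bash
python3 -m pendant '[0,0,7.5,-0.006,0.004,-0.045,0.045, 0,0,7.5,-0.006,0.004,-0.045,0.045, 0,0,0,0,0,-0.045,0.045, 0,0,0,0,0,-0.045,0.045, 0,0,0,0,0,0,0.045]' 40 |head -4
python3 -m pendant '[0,0,0,0,0,-0.03,0.045, 0,0,0,0,0,-0.0135,0.045, 0,0,0,0,0,0,0.045, 0,0,0,0,0,0,0.010, 0,0,0,0,0,0,0.010]' 50
python3 -m pendant '[0,0,0,0,0,0,0.010, 0,0,0,0,0,0,0.010, 0,0,0,0,0,0,0.010, 0,0,0,0,0,0,0.010, 0,0,0,0,0,0,0.010]' 50
```

```text
time_s: 1.65
tcp_pos: [0.4827, 0.2007, 0.0463]
orientation: [-2.108, -2.32, 0.016]
force: [-0.9, -0.6, 0.5]
time_s: 2.15
tcp_pos: [0.49, 0.2017, 0.0099]
orientation: [2.114, 2.322, 0.004]
force: [-1.6, 1.6, 2.5]
finger_gap: 0.256
grip_force: 48.8
time_s: 2.65
tcp_pos: [0.49, 0.2017, 0.0099]
orientation: [2.115, 2.321, 0.005]
force: [-1.6, 1.6, 7.3]
finger_gap: 0.257
grip_force: 49.1
```

```bash
python3 -m pendant '[0,0,0,0,0,0.045,0.010, 0,0,0,0,0,0.045,0.010, 0,0,-6.8,0.028,0,0,0.010, 0,0,-6.8,0.028,0,0,0.010, 0,0,0,0.028,0,0,0.010]' 50 |head -3
python3 -m pendant '[0,0,0,0.028,0,0,0.010, 0,0,0,0,0,0,0.010, 0,0,0,0,0,0,0.010, 0,0,0,0,0,0,0.010]'
cat > st.py <<'E'
from h import *
def fr():
    s=arm.sense();R=Ro.from_rotvec(s["orientation"]).as_matrix();return s,R
if __name__=="__main__":
    s,R=fr();F=np.array([.5928,.1463,0]);a=-.1553
    Q=np.array([[np.cos(a),-np.sin(a),0],[np.sin(a),np.cos(a),0],[0,0,1]])
    print("fix mm",((s["tcp_pos"]-F)@Q*1e3).round(1),"closing deg",np.degrees(np.arctan2(R[1,1],R[0,1])).round(2),"toolz",R[:,2].round(3),"f",(s["force"]@Q).round(1),"gap",round(s["finger_gap"]*85.4,1),"t",round(s["time_s"],2))
E
python3 st.py; python3 -c "
from h import *
snap('wrist','w2.png',(240,80,520,290),2.8)"
```

```text
time_s: 3.15
tcp_pos: [0.5744, 0.2012, 0.1003]
orientation: [2.378, 2.051, 0.005]
time_s: 3.55
tcp_pos: [0.5995, 0.2009, 0.0982]
orientation: [-2.375, -2.055, 0.001]
force: [-0.7, 0.5, -0.5]
finger_gap: 0.254
grip_force: 49.3
fix mm [-1.8 54.9 98.2] closing deg -8.26 toolz [-0.001 -0.    -1.   ] f [-0.8  0.3 -0.5] gap 21.7 t 3.55
```

View pics/w2.png

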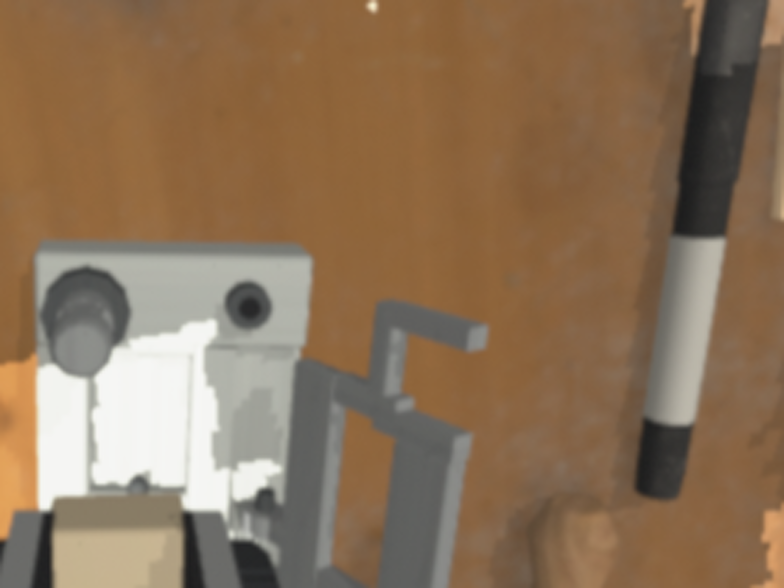

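The held blank's +y end face spans crop u 54–183, with its bottom edge at v 495 and top edge at v 530. The empty nest 3 and stud 2 are visible above it. I compute the blank in the tool frame and refit the fixture.

Run:
```python
from fit import *
s=arm.sense();C=cam("wrist",s);K,R,t=C
f=lambda u,v:(240+u/2.8,80+v/2.8)
Tw=Ro.from_rotvec(s["orientation"]).as_matrix()
for n,dz,(l,r) in (("bot",-.0099,((54,495),(183,495))),("top",.0051,((54,530),(183,530)))):
    X=back(C,[f(*l),f(*r)],s["tcp_pos"][2]+dz);L=(X-s["tcp_pos"])@Tw;print(n,(L*1e3).round(1).tolist(),np.linalg.norm(X[1]-X[0]).round(4))
o=[(82,350,-14,84,54),(140,350,0,71.25,18,'v'),(190,420,13,52,18,'u'),(92,420,-13,52,18,'u'),(150,490,0,32.75,18,'v'),(170,252,0,98,18,'v')]
o=[f(*a[:2])+a[2:] for a in o]
o+=[]
c=least_squares
p0=(.5928,.1463,-.1553)
for a in o:
    x,y,z=np.array(a[2:5])/1e3;c,sn=np.cos(p0[2]),np.sin(p0[2]);q=proj(C,[p0[0]+c*x-sn*y,p0[1]+sn*x+c*y,z])[0];print(a[2:],((q-np.array(a[:2]))).round(1))
```

```text
bot [[8.1, -11.4, 9.9], [8.2, 12.3, 9.9]] 0.0237
top [[9.0, -10.4, -5.1], [9.0, 11.3, -5.1]] 0.0216
(-14, 84, 54) [-7.4 -6. ]
(0, 71.25, 18, 'v') [-5.2 -2.5]
(13, 52, 18, 'u') [-5.6 -1.9]
(-13, 52, 18, 'u') [-6.4 -2.3]
(0, 32.75, 18, 'v') [-9.6 -3. ]
(0, 98, 18, 'v') [-15.3  -5. ]
```

```bash
python3 st.py
python3 - <<'E'
from h import *
s=arm.sense();print(s["tcp_pos"],s["joint_vel"].round(3),s["orientation"])
im=snap('wrist','w3.png',(240,80,520,290),2.8)
g=lambda i:np.float32(cv2.cvtColor(i,cv2.COLOR_BGR2GRAY))
a=g(cv2.imread('pics/raw_w2.png'));b=g(cv2.imread('pics/raw_w3.png'))
print(cv2.phaseCorrelate(a[100:240,240:],b[100:240,240:]))
s=arm.sense();print(s["tcp_pos"])
E
```

```text
fix mm [-1.9 54.9 98.1] closing deg -8.25 toolz [-0.001 -0.    -1.   ] f [-0.5  0.1 -0.9] gap 22.0 t 3.6
[0.59937728 0.20088274 0.09805109] [ 0.001  0.002  0.001  0.    -0.004 -0.001] [-2.37498785e+00 -2.05538956e+00  1.53376392e-03]
((0.2330661565055152, 0.011031327779065236), 0.9911581504676077)
[0.59947051 0.20092558 0.09798519]
```

Run:
```python
from fit import *
s=arm.sense();C=cam("wrist",s)
f=lambda a:(240+a[0]/2.8,80+a[1]/2.8)+a[2:]
o=[(82,348,-14,84,54),(140,350,0,71.25,18,'v'),(192,380,13,62,18,'u'),(188,460,13,42,18,'u'),(93,390,-13,62,18,'u'),(91,460,-13,42,18,'u'),(150,490,0,32.75,18,'v'),(170,254,0,98,18,'v')]
o=[f(a) for a in o]
p,r=fixfit(C,o);print(p,r)
p,r=fixfit(C,o[1:]);print(p,r)
# top view consistency with stud tops
T=cam("top")
for pp in ((.5928,.1463,-.1553),p):
    c,sn=np.cos(pp[2]),np.sin(pp[2])
    for y in(-84,84):
        x=-.014;q=proj(T,[pp[0]+c*x-sn*y/1e3,pp[1]+sn*x+c*y/1e3,.054])[0]*1.0;print(((q-[150,130])*3).round(1))
```

```text
[ 0.59672234  0.1427596  -0.15653821] [ 0.1 -0.5  1.6  0.1  0.5 -0.6 -0.   0.7 -1.3]
[ 0.59572513  0.1433097  -0.17743178] [ 1.1  0.4  0.2 -0.3 -0.3  0.3 -1.9]
[520.9 201.3]
[322.8 167.9]
[523.8 200. ]
[326.5 162.3]
```

Run:
```python
import cv2
i=cv2.imread("pics/raw_w3.png")[160:290,245:365];i=cv2.resize(i,None,fx=4.5,fy=4.5,interpolation=cv2.INTER_CUBIC);i=cv2.convertScaleAbs(i,alpha=1)
cv2.imwrite("pics/w3f.png",i)
```

```text
(no output)
```

View pics/w3f.png

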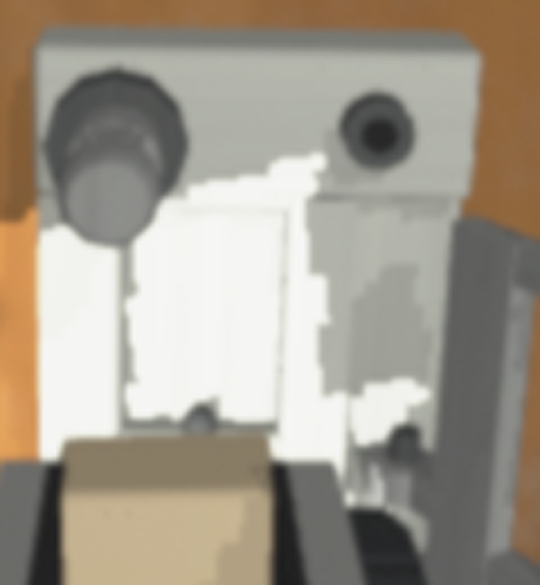

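Run:
```python
from fit import *
s=arm.sense();C=cam("wrist",s)
f=lambda a:(245+a[0]/4.5,160+a[1]/4.5)+a[2:]
o=[(112,200,-14,84,54),(200,207,0,71.25,18,'v'),(282,240,13,66,18,'u'),(276,410,13,36,18,'u'),(123,250,-13,66,18,'u'),(122,410,-13,36,18,'u'),(200,426,0,32.75,18,'v'),(250,48,0,98,18,'v')]
o=[f(a) for a in o]
p,r=fixfit(C,o);print(p,r)
Tw=Ro.from_rotvec(s["orientation"]).as_matrix()
b=[f(a) for a in [(66,437,-12,15),(266,437,12,15),(62,490,-12,0),(272,490,12,0)]]
def g(q):
    return np.concatenate([proj(C,s["tcp_pos"]+Tw@np.array([q[0],q[1]+y/1e3,q[2]+z/1e3]))[0]-[u,v] for u,v,y,z in b])
q=least_squares(g,[.008,0,-.005]);print(q.x*1e3,q.fun.round(1))
a=p[2];Q=np.array([[np.cos(a),-np.sin(a),0],[np.sin(a),np.cos(a),0],[0,0,1]])
print("tcp in fix",((s["tcp_pos"]-[p[0],p[1],0])@Q*1e3).round(1),"closing rel deg",np.degrees(np.arctan2(Tw[1,1],Tw[0,1])-a))
```

```text
[ 0.59576563  0.14271433 -0.16787369] [-0.5 -0.5  0.9  0.9  0.2  0.  -0.4  1.3 -1. ]
[2.38168355 0.30228953 7.06014253] [ 0.7 -0.7 -0.4 -0.6 -0.3  0.5  0.1  0.6]
tcp in fix [-6.1 58.  98. ] closing rel deg 1.3692354426990307
```

```bash
sed -i 's/\[.5928,.1463,0\]/[.5961,.1427,0]/;s/a=-.1553/a=-.1606/' st.py
python3 -m pendant '[7.4,-1.2,-0.9,0.0062,0.0034,0,0.010, 7.4,-1.2,0,0,0,-0.03,0.010, 0,0,0,0,0,-0.028,0.010, 0,0,0,0,0,0,0.010, 0,0,0,0,0,0,0.010]' >/dev/null
python3 -m pendant '[0,0,0,0,0,0,0.010, 0,0,0,0,0,0,0.010]'>/dev/null
python3 st.py; python3 -c "
from h import *
snap('wrist','w4.png',(240,140,400,300),3.75)"
```

```text
fix mm [ 1.9 63.6 41.5] closing deg -9.1 toolz [ 0.045  0.255 -0.966] f [-0.2  0.8 -0.6] gap 21.7 t 4.35
```

View pics/w4.png

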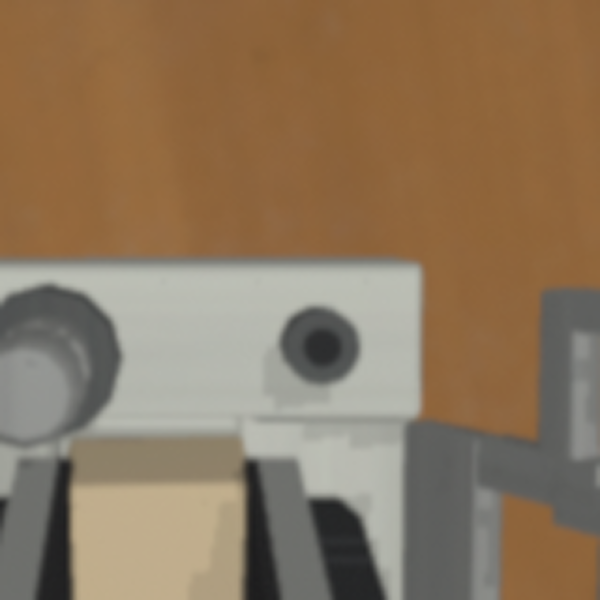

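```bash
cat >> st.py <<'E'
    import sys
    if len(sys.argv)>1:
        C=cam("wrist",s)
        v=eval(sys.argv[1])  # list of (u,v,z) raw px
        for u,w,z in v: print((u,w,z),((back(C,(u,w),z)[0]-F)@Q*1e3).round(1))
E
python3 st.py '[(240+150/3.75,140+418/3.75,.018),(240+57/3.75,140+440/3.75,.018),(240+242/3.75,140+425/3.75,.018),(240+158/3.75,140+437/3.75,.0341),(240+25/3.75,140+395/3.75,.054)]'
```

```text
fix mm [ 1.7 63.5 41.3] closing deg -9.11 toolz [ 0.045  0.255 -0.966] f [ 0.4  0.8 -0.6] gap 21.7 t 4.4
(280.0, 251.46666666666667, 0.018) [ 0.9 73.9 18. ]
(255.2, 257.3333333333333, 0.018) [-13.   70.6  18. ]
(304.5333333333333, 253.33333333333331, 0.018) [14.7 72.9 18. ]
(282.1333333333333, 256.5333333333333, 0.0341) [ 2.  74.2 34.1]
(246.66666666666666, 245.33333333333331, 0.054) [-14.   83.1  54. ]
```

```bash
sed -i 's/\[.5961,.1427,0\]/[.5972,.1444,0]/' st.py
python3 -m pendant '[0,0,0,-0.001,0.0012,0,0.010, 0,0,0,0,0,-0.005,0.010, 0,0,0,0,0,-0.004,0.010, 0,0,0,0,0,0,0.010, 0,0,0,0,0,0,0.010]' >/dev/null; python3 st.py
for i in 1 2 3; do python3 -m pendant '[0,0,0,0,0,-0.001,0.010, 0,0,0,0,0,0,0.010, 0,0,0,0,0,0,0.010]' >/dev/null; python3 st.py; done
```

```text
fix mm [-1.4 61.2 30.3] closing deg -9.16 toolz [ 0.042  0.254 -0.966] f [-0.2 -3.2 -0.3] gap 22.2 t 4.9
fix mm [-1.1 61.4 29.5] closing deg -9.18 toolz [ 0.042  0.255 -0.966] f [ 0.4 -3.8 -1.5] gap 21.7 t 5.2
fix mm [-0.8 61.5 28.7] closing deg -9.19 toolz [ 0.043  0.255 -0.966] f [ 1.6 -4.3 -0.8] gap 21.7 t 5.5
fix mm [-0.7 61.8 28.2] closing deg -9.19 toolz [ 0.043  0.255 -0.966] f [-0.1 -3.9  3.7] gap 23.0 t 5.8
```

```bash
for i in 1 2 3 4; do python3 -m pendant '[0,0,0,-0.0002,-0.001,0,0.010, 0,0,0,0,0,0,0.010, 0,0,0,0,0,0,0.010]' >/dev/null; python3 st.py; done
```

```text
fix mm [-0.8 61.4 28.3] closing deg -9.2 toolz [ 0.043  0.256 -0.966] f [-0.4 -1.4  5.7] gap 21.8 t 6.1
fix mm [-0.8 60.8 28.4] closing deg -9.21 toolz [ 0.043  0.257 -0.965] f [0.6 2.6 4.9] gap 21.7 t 6.4
fix mm [-0.8 60.  28.4] closing deg -9.21 toolz [ 0.044  0.257 -0.965] f [-0.1  2.2  5.4] gap 21.9 t 6.7
fix mm [-0.9 59.  28.4] closing deg -9.21 toolz [ 0.043  0.257 -0.965] f [0.3 3.4 5.7] gap 21.6 t 7.0
```

```bash
python3 -c "
from h import *
snap('wrist','w5.png',(200,140,400,300),3.75)"
```

```text
(no output)
```

View pics/w5.png

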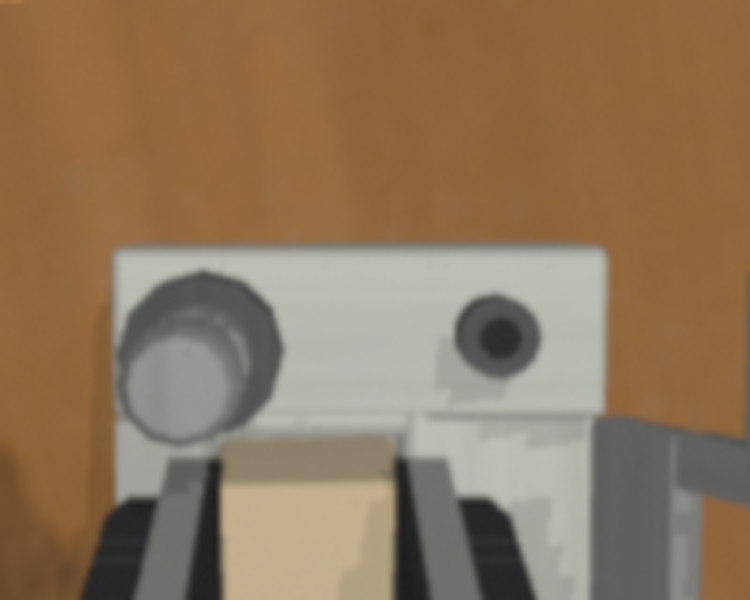

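The blank (u 221–393) is centred in the pocket (about 215–405). Its +y end is at v≈437, just inside the +y wall, and the plunger pushes back with about 3 N. I push on until the −y wall stops it.

```bash
for i in 1 2; do python3 -m pendant '[0,0,0,-0.0002,-0.001,0,0.010, 0,0,0,0,0,0,0.010, 0,0,0,0,0,0,0.010]' >/dev/null; python3 st.py; done
```

```text
fix mm [-0.9 58.4 28.5] closing deg -9.22 toolz [ 0.044  0.257 -0.965] f [0.6 4.3 5.5] gap 21.7 t 7.35
fix mm [-0.9 57.5 28.5] closing deg -9.23 toolz [ 0.044  0.258 -0.965] f [0.1 5.7 6. ] gap 22.2 t 7.65
```

```bash
python3 -m pendant '[-3.7,0.6,0,0.0002,0.001,-0.0016,0.010, 0,0,0,0,0,0,0.010, 0,0,0,0,0,0,0.010]' >/dev/null; python3 st.py
python3 -m pendant '[-3.7,0.6,0,0.0001,0.0009,-0.0017,0.010, 0,0,0,0,0,0,0.010, 0,0,0,0,0,0,0.010]' >/dev/null; python3 st.py
python3 -m pendant '[-3.7,0.6,0,0.0001,0.0008,-0.0017,0.010, 0,0,0,0,0,0,0.010, 0,0,0,0,0,0,0.010]' >/dev/null; python3 st.py
```

```text
fix mm [-0.9 58.4 26.8] closing deg -9.14 toolz [ 0.034  0.195 -0.98 ] f [0.1 5.6 6.5] gap 21.4 t 7.95
fix mm [-0.8 58.9 25. ] closing deg -9.14 toolz [ 0.024  0.131 -0.991] f [0.1 5.8 6.9] gap 21.7 t 8.25
fix mm [-0.8 59.3 23.1] closing deg -9.12 toolz [ 0.013  0.067 -0.998] f [0.5 5.3 7.4] gap 22.1 t 8.55
```

```bash
python3 -m pendant '[-3.8,0.6,0,0.0001,0.0007,-0.0018,0.010, 0,0,0,0,0,0,0.010, 0,0,0,0,0,0,0.010]' >/dev/null; python3 st.py
python3 -m pendant '[0,0,0,0.0001,0.001,-0.0005,0.010, 0,0,0,0,0,0,0.010, 0,0,0,0,0,0,0.010]' >/dev/null; python3 st.py
python3 -c "
from h import *
snap('wrist','w6.png',(200,140,400,300),3.75)"
```

```text
fix mm [-0.8 59.1 21.9] closing deg -9.09 toolz [ 0.002 -0.    -1.   ] f [-0.2  0.8 11.5] gap 21.7 t 8.85
fix mm [-0.7 59.1 21.9] closing deg -9.13 toolz [ 0.002 -0.001 -1.   ] f [-1.5 -2.3 15.6] gap 21.5 t 9.15
```

View pics/w6.png

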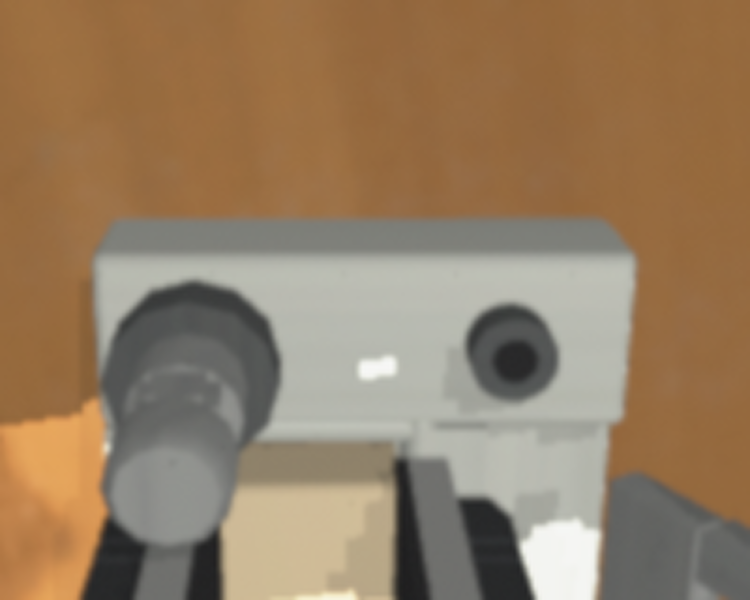

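```bash
python3 st.py '[(200+310/3.75,140+440/3.75,.012),(200+310/3.75,140+440/3.75,.018),(200+310/3.75,140+485/3.75,.027),(200+310/3.75,140+422/3.75,.018),(200+310/3.75,140+255/3.75,.018),(200+165/3.75,140+490/3.75,.054)]'
python3 -m pendant '[0,0,0,0,0,0,0.020, 0,0,0,0,0,0,0.030, 0,0,0,0,0,0,0.030, 0,0,0,0,0,0,0.030]' 
python3 -m pendant '[0,0,0,0,0,0.03,0.030, 0,0,0,0,0.0,0.03,0.030, 0,0,0,0,0,0.0,0.030, 0,0,0,0,0,0,0.030, 0,0,0,0,0,0,0.030]' >/dev/null
python3 st.py; python3 -c "
from h import *
snap('wrist','w7.png',(200,140,400,300),3.75)"
```

```text
fix mm [-0.8 59.1 21.9] closing deg -9.14 toolz [ 0.002 -0.001 -1.   ] f [-1.4 -2.1 16.3] gap 21.7 t 9.2
(282.6666666666667, 257.3333333333333, 0.012) [-0.1 66.9 12. ]
(282.6666666666667, 257.3333333333333, 0.018) [-0.2 69.9 18. ]
(282.6666666666667, 269.33333333333337, 0.027) [-0.2 68.1 27. ]
(282.6666666666667, 252.53333333333333, 0.018) [-0.2 72.5 18. ]
(282.6666666666667, 208.0, 0.018) [-0.2 95.4 18. ]
(244.0, 270.66666666666663, 0.054) [-14.9  82.   54. ]
time_s: 9.6
tcp_pos: [0.6042, 0.2032, 0.0195]
orientation: [2.392, 2.036, -0.004]
force: [-0.4, -0.9, -0.8]
finger_gap: 0.349
grip_force: 0.1
fix mm [-2.6 59.6 79.2] closing deg -9.16 toolz [-0.002 -0.002 -1.   ] f [ 1.3 -0.6 -1. ] gap 30.4 t 10.1
```

View pics/w7.png

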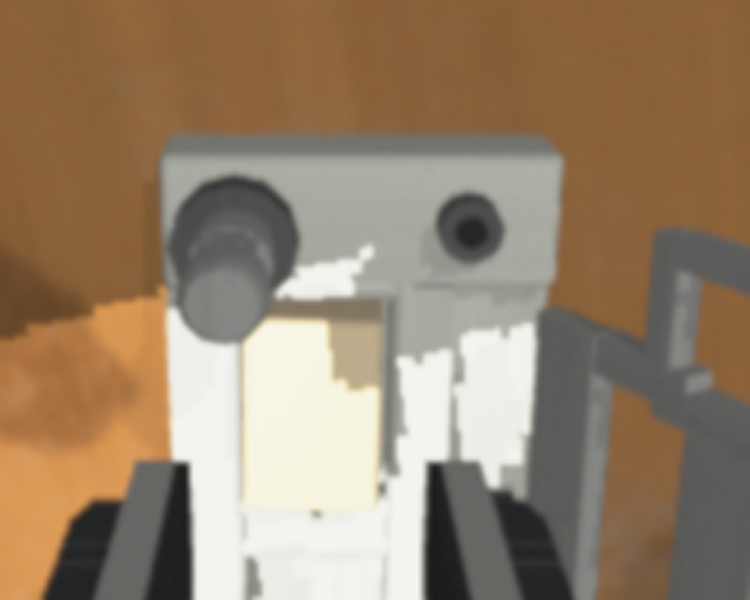

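```bash
python3 -m pendant '[0,0,0,0.002,-0.003,0,0, 0,0,0,0,0,-0.03,0, 0,0,0,0,0,-0.019,0, 0,0,0,0,0,0,0, 0,0,0,0,0,0,0]' >/dev/null;python3 st.py
for i in 1 2 3; do python3 -m pendant '[0,0,0,0,0,-0.0015,0, 0,0,0,0,0,0,0, 0,0,0,0,0,0,0]' >/dev/null; python3 st.py; done
```

```text
fix mm [ 0.6 57.1 30.9] closing deg -9.17 toolz [-0.001 -0.002 -1.   ] f [-1.3 -0.5  0.8] gap 0.2 t 10.65
fix mm [ 1.2 57.5 30.6] closing deg -9.16 toolz [ 0.002 -0.002 -1.   ] f [ 0.1  0.8 -0.3] gap 0.2 t 10.95
fix mm [ 0.9 57.4 28.5] closing deg -9.16 toolz [ 0.001 -0.002 -1.   ] f [-1.5  0.1 -0.4] gap 0.2 t 11.25
fix mm [ 1.2 57.5 27.1] closing deg -9.17 toolz [ 0.001 -0.002 -1.   ] f [0.5 0.  1.8] gap -0.1 t 11.55
```

```bash
python3 -m pendant '[0,0,0,0,0,-0.0015,0, 0,0,0,0,0,0,0, 0,0,0,0,0,0,0]' >/dev/null; python3 st.py
python3 -m pendant '[0,0,0,0,0,0.04,0, 0,0,0,0,0,0.04,0, 0,0,7.75,-0.021,0.005,0.015,0.05, 0,0,7.75,-0.021,0.005,0.015,0.05, 0,0,7.75,-0.021,0.005,0,0.05]' >/dev/null
python3 -m pendant '[0,0,7.75,-0.021,0.005,0,0.05, 0,0,7.75,-0.021,0.005,0,0.05, 0,0,7.75,-0.021,0.005,0,0.05, 0,0,7.75,-0.021,0.005,0,0.05, 0,0,7.75,-0.021,0.005,0,0.05]' >/dev/null
python3 -m pendant '[0,0,7.75,-0.021,0.005,0,0.05, 0,0,0,0,0,0,0.05, 0,0,0,0,0,0,0.05, 0,0,0,0,0,0,0.05, 0,0,0,0,0,0,0.05]'
cat > meas.py <<'E'
from h import *
import sys
s=arm.sense();C=cam("wrist",s);im=arm.grab_frame("wrist");cv2.imwrite("pics/"+sys.argv[1],im[:,:,::-1])
z=float(sys.argv[2]);thr=eval(sys.argv[3])  # hsv range
hsv=cv2.cvtColor(im,cv2.COLOR_RGB2HSV);m=cv2.inRange(hsv,*[np.array(t) for t in thr]);m=cv2.morphologyEx(m,cv2.MORPH_OPEN,np.ones((3,3)))
cs,_=cv2.findContours(m,cv2.RETR_EXTERNAL,cv2.CHAIN_APPROX_NONE)
T=Ro.from_rotvec(s["orientation"]).as_matrix()
for c in cs:
    if cv2.contourArea(c)<300: continue
    X=back(C,c[:,0].astype(float),z)[:,:2]
    r=cv2.minAreaRect((X*1e3).astype(np.float32));print(cv2.contourArea(c),np.round(r[0],1),np.round(r[1],1),round(r[2],1),"px",c[:,0].mean(0).round())
print(s["tcp_pos"],np.degrees(np.arctan2(T[1,1],T[0,1])))
E
python3 meas.py w8.png 0.015 '((10,20,90),(35,120,255))'
```

```text
fix mm [ 1.3 57.5 27. ] closing deg -9.17 toolz [ 0.002 -0.002 -1.   ] f [-3.6 -2.  13.1] gap 0.1 t 11.85
time_s: 13.35
tcp_pos: [0.4196, 0.2459, 0.1356]
orientation: [0.8, 3.035, 0.002]
force: [-0.3, 0.9, -0.0]
finger_gap: 0.586
grip_force: 0.0
368.5 [599.3 196.3] [38.  23.2] 60.4 px [327. 376.]
845.0 [361.2  31.2] [66.2 23.8] 24.0 px [ 38. 266.]
1020.0 [574.1 419.7] [44.5 33.2] 68.8 px [534. 260.]
677.5 [412.3 185.5] [15.2 62.7] 38.2 px [214. 231.]
1247.5 [422.8 248.9] [24.9 39.6] 57.9 px [285. 207.]
325.5 [362.4 211.3] [ 8.3 40. ] 35.7 px [208. 167.]
3527.0 [292.1 188.8] [108.7  37.4] 11.8 px [124.  98.]
15280.5 [369.8 411.8] [164.1  80.2] 26.1 px [434.  50.]
[0.41961707 0.24587595 0.13555079] 60.47678725853997
```

```bash
python3 -m pendant '[0,0,-1.5,0.0074,0.0006,-0.04,0.045, 0,0,0,0,0,-0.04,0.045, 0,0,0,0,0,-0.035,0.045, 0,0,0,0,0,0,0.045, 0,0,0,0,0,-0.0117,0.045]' 50 >/dev/null
python3 -m pendant '[0,0,0,0,0,0,0.045, 0,0,0,0,0,0,0.045, 0,0,0,0,0,0,0.010, 0,0,0,0,0,0,0.010, 0,0,0,0,0,0,0.010]' 50
python3 -m pendant '[0,0,0,0,0,0,0.010, 0,0,0,0,0,0,0.010, 0,0,0,0,0,0,0.010]'; python3 st.py
```

```text
time_s: 14.4
tcp_pos: [0.4267, 0.2469, 0.0102]
orientation: [0.836, 3.024, 0.003]
force: [-0.5, -1.2, 7.6]
finger_gap: 0.261
grip_force: 48.7
time_s: 14.7
tcp_pos: [0.4267, 0.2469, 0.0102]
orientation: [0.836, 3.024, 0.003]
force: [-1.0, -0.6, 6.9]
finger_gap: 0.259
grip_force: 48.7
fix mm [-184.7   73.9   10.2] closing deg 59.09 toolz [ 0.004  0.001 -1.   ] f [-0.9 -0.7  6.9] gap 22.1 t 14.7
```

```bash
sed -i 's/\[.5972,.1444,0\]/[.5962,.1422,0]/' st.py
python3 -m pendant '[0,0,0,0,0,0.045,0.010, 0,0,0,0,0,0.045,0.010, 0,0,-7.6,0.0179,-0.0172,0,0.010, 0,0,-7.6,0.0179,-0.0172,0,0.010, 0,0,-7.6,0.0179,-0.0172,0,0.010]' >/dev/null
python3 -m pendant '[0,0,-7.6,0.0179,-0.0172,0,0.010, 0,0,-7.6,0.0179,-0.0172,0,0.010, 0,0,-7.6,0.0179,-0.0172,0,0.010, 0,0,-7.6,0.0179,-0.0172,0,0.010, 0,0,-7.6,0.0179,-0.0172,0,0.010]' >/dev/null
python3 -m pendant '[0,0,-7.6,0.0179,-0.0172,0,0.010, 0,0,0,0,0,0,0.010, 0,0,0,0,0,0,0.010, 0,0,0,0,0,0,0.010, 0,0,0,0,0,0,0.010]'
python3 st.py; python3 -c "
from h import *
snap('wrist','w9.png',(200,120,400,280),3.75)"
```

```text
time_s: 16.2
tcp_pos: [0.5859, 0.0924, 0.0989]
orientation: [2.392, 2.035, -0.002]
force: [-0.6, 0.0, 0.2]
finger_gap: 0.256
grip_force: 49.5
fix mm [ -2.2 -50.8  98.9] closing deg -9.22 toolz [ 0.    -0.002 -1.   ] f [-0.6 -0.1  0.2] gap 21.9 t 16.2
```

View pics/w9.png

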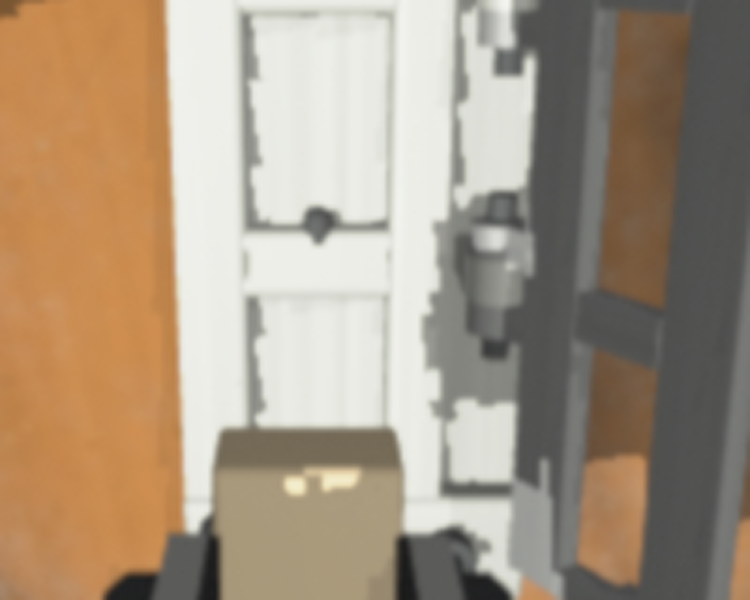

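The held blank's end is at v 430–468 and u 217–402. Pocket 1's +y edge is at v≈294 and its sides at u≈250–388, with pocket 2 above.

```bash
python3 st.py '[(200+318/3.75,120+12/3.75,.018),(200+318/3.75,120+228/3.75,.018),(200+318/3.75,120+294/3.75,.018),(200+248/3.75,120+400/3.75,.018),(200+389/3.75,120+400/3.75,.018),(200+217/3.75,120+430/3.75,.0887),(200+402/3.75,120+430/3.75,.0887),(200+309/3.75,120+468/3.75,.1037)]'
```

```text
fix mm [ -2.1 -50.8  98.8] closing deg -9.22 toolz [ 0.    -0.002 -1.   ] f [-0.6 -0.1 -0.1] gap 22.0 t 16.25
(284.8, 123.2, 0.018) [-0.  19.6 18. ]
(284.8, 180.8, 0.018) [  0.1 -19.1  18. ]
(284.8, 198.4, 0.018) [  0.2 -31.8  18. ]
(266.1333333333333, 226.66666666666669, 0.018) [-13.4 -53.2  18. ]
(303.73333333333335, 226.66666666666669, 0.018) [ 14.1 -53.2  18. ]
(257.8666666666667, 234.66666666666669, 0.0887) [-13.9 -30.5  88.7]
(307.2, 234.66666666666669, 0.0887) [ 10.8 -30.5  88.7]
(282.4, 244.8, 0.1037) [ -1.6 -29.4 103.7]
```

```bash
python3 -m pendant '[7.4,-1.2,0,0.0013,-0.0035,0,0.010, 7.4,-1.2,0,0,0,-0.03,0.010, 0,0,0,0,0,-0.033,0.010, 0,0,0,0,0,0,0.010, 0,0,0,0,0,0,0.010]' >/dev/null
python3 -m pendant '[0,0,0,0,0,0,0.010, 0,0,0,0,0,0,0.010, 0,0,0,0,0,0,0.010]'>/dev/null
python3 st.py; python3 -c "
from h import *
snap('wrist','w10.png',(200,120,400,280),3.75)"
```

```text
fix mm [  1.5 -53.9  37.1] closing deg -9.25 toolz [ 0.044  0.253 -0.966] f [-0.7 -0.9 -0.2] gap 21.7 t 17.05
```

View pics/w10.png

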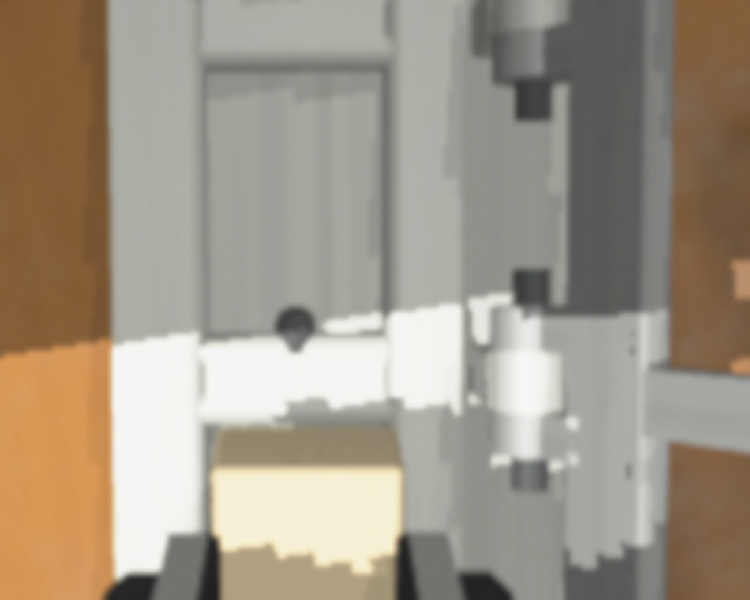

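```bash
python3 st.py '[(200+294/3.75,120+423/3.75,.018),(200+307/3.75,120+430/3.75,.0326)]'
python3 -m pendant '[0,0,0,-0.0017,0.0003,0,0.010, 0,0,0,0,0,-0.004,0.010, 0,0,0,0,0,-0.004,0.010, 0,0,0,0,0,0,0.010, 0,0,0,0,0,0,0.010]' >/dev/null; python3 st.py
for i in 1 2 3 4; do python3 -m pendant '[0,0,0,0,0,-0.001,0.010, 0,0,0,0,0,0,0.010, 0,0,0,0,0,0,0.010]' >/dev/null; python3 st.py; done
```

```text
fix mm [  1.3 -54.   36.9] closing deg -9.27 toolz [ 0.044  0.253 -0.966] f [ 0.6  0.4 -0.4] gap 21.9 t 17.1
(278.4, 232.8, 0.018) [ -0.4 -32.6  18. ]
(281.8666666666667, 234.66666666666669, 0.0326) [  1.5 -31.7  32.6]
fix mm [ -1.1 -54.7  27.5] closing deg -9.34 toolz [ 0.042  0.254 -0.966] f [ 0.5 -0.4  0.1] gap 21.8 t 17.6
fix mm [ -1.1 -54.6  26.7] closing deg -9.33 toolz [ 0.042  0.254 -0.966] f [-0.1 -0.6  0.1] gap 21.9 t 17.9
fix mm [ -0.9 -54.6  25.9] closing deg -9.33 toolz [ 0.043  0.254 -0.966] f [-1.2 -0.6  3.1] gap 22.0 t 18.2
fix mm [ -0.9 -54.3  25.5] closing deg -9.33 toolz [ 0.043  0.254 -0.966] f [-1.5 -0.7  7.8] gap 22.0 t 18.5
fix mm [ -0.8 -54.1  25.2] closing deg -9.33 toolz [ 0.043  0.254 -0.966] f [-3.7  0.1 13.1] gap 21.7 t 18.8
```

```bash
python3 -m pendant '[0,0,0,-0.0002,-0.001,0.0008,0.010, 0,0,0,0,0,0,0.010, 0,0,0,0,0,0,0.010]' >/dev/null; python3 st.py
for i in 1 2 3; do python3 -m pendant '[0,0,0,-0.0002,-0.001,0,0.010, 0,0,0,0,0,0,0.010, 0,0,0,0,0,0,0.010]' >/dev/null; python3 st.py; done
```

```text
fix mm [ -0.8 -54.8  25.6] closing deg -9.35 toolz [ 0.043  0.255 -0.966] f [-2.2  2.1  8.2] gap 22.2 t 19.1
fix mm [ -0.8 -55.3  25.7] closing deg -9.37 toolz [ 0.043  0.256 -0.966] f [-0.6  5.2  8.1] gap 21.7 t 19.4
fix mm [ -0.8 -56.1  25.7] closing deg -9.37 toolz [ 0.043  0.256 -0.966] f [-1.   5.3  8.4] gap 21.7 t 19.7
fix mm [ -0.8 -56.9  25.7] closing deg -9.38 toolz [ 0.044  0.256 -0.966] f [-1.5  7.   7.9] gap 21.9 t 20.0
```

```bash
python3 -m pendant '[0,0,0,-0.0002,-0.001,0,0.010, 0,0,0,0,0,0,0.010, 0,0,0,0,0,0,0.010]' >/dev/null; python3 st.py
python3 -m pendant '[-3.7,0.6,0,0.0001,0.0009,-0.0008,0.010, 0,0,0,0,0,0,0.010, 0,0,0,0,0,0,0.010]' >/dev/null; python3 st.py
python3 -m pendant '[-3.7,0.6,0,0.0001,0.0008,-0.0009,0.010, 0,0,0,0,0,0,0.010, 0,0,0,0,0,0,0.010]' >/dev/null; python3 st.py
python3 -m pendant '[-3.7,0.6,0,0.0001,0.0008,-0.0009,0.010, 0,0,0,0,0,0,0.010, 0,0,0,0,0,0,0.010]' >/dev/null; python3 st.py
```

```text
fix mm [ -0.8 -57.8  25.7] closing deg -9.38 toolz [ 0.044  0.256 -0.966] f [-0.7  8.   6.9] gap 21.8 t 20.3
fix mm [ -0.6 -57.1  24.9] closing deg -9.3 toolz [ 0.034  0.192 -0.981] f [-0.9  6.4  8.7] gap 21.9 t 20.6
fix mm [ -0.5 -56.4  23.9] closing deg -9.3 toolz [ 0.024  0.128 -0.991] f [-1.   4.9  8.8] gap 21.7 t 20.9
fix mm [ -0.3 -55.8  23. ] closing deg -9.29 toolz [ 0.014  0.064 -0.998] f [-0.6  4.5  8.4] gap 21.9 t 21.2
```

```bash
python3 -m pendant '[-3.8,0.6,0,0.0001,0.0007,-0.001,0.010, 0,0,0,0,0,0,0.010, 0,0,0,0,0,0,0.010]' >/dev/null; python3 st.py
python3 -m pendant '[0,0,0,0.0001,0.001,-0.0005,0.010, 0,0,0,0,0,0,0.010, 0,0,0,0,0,0,0.010]' >/dev/null; python3 st.py
python3 -m pendant '[0,0,0,0.0001,0.001,0,0.010, 0,0,0,0,0,0,0.010, 0,0,0,0,0,0,0.010]' >/dev/null; python3 st.py
```

```text
fix mm [ -0.2 -55.4  22.2] closing deg -9.27 toolz [ 0.004 -0.003 -1.   ] f [-0.3  3.5 11. ] gap 21.6 t 21.5
fix mm [ -0.2 -55.3  22.2] closing deg -9.31 toolz [ 0.003 -0.003 -1.   ] f [-2.4 -0.4 15.2] gap 21.6 t 21.8
fix mm [ -0.2 -55.2  22.2] closing deg -9.28 toolz [ 0.003 -0.005 -1.   ] f [-1.7 -4.1 15.6] gap 22.3 t 22.1
```

The second blank is seated: z equals floor + grip height, and it stops in y. I release, press on its top, then go round behind the frame.

```bash
python3 -m pendant '[0,0,0,0,0,0,0.020, 0,0,0,0,0,0,0.029, 0,0,0,0,0,0,0.029, 0,0,0,0,0,0.02,0.029, 0,0,0,0.0006,0.004,0.0,0]' >/dev/null
python3 -m pendant '[0,0,0,0,0,0,0, 0,0,0,0,0,0,0, 0,0,0,0,0,-0.011,0, 0,0,0,0,0,0,0, 0,0,0,0,0,0,0]' >/dev/null;python3 st.py
for i in 1 2 3; do python3 -m pendant '[0,0,0,0,0,-0.0015,0, 0,0,0,0,0,0,0, 0,0,0,0,0,0,0]' >/dev/null; python3 st.py; done
```

```text
fix mm [ -2.4 -50.6  28.4] closing deg -9.32 toolz [-0.001 -0.004 -1.   ] f [ 0.1  0.4 -0.6] gap -0.2 t 23.1
fix mm [ -1.4 -50.4  28. ] closing deg -9.32 toolz [ 0.001 -0.004 -1.   ] f [ 0.5 -0.   1.1] gap -0.2 t 23.4
fix mm [ -1.2 -50.4  27.1] closing deg -9.32 toolz [ 0.002 -0.004 -1.   ] f [-1.2  0.2  5.7] gap 0.1 t 23.7
fix mm [ -1.1 -50.4  27. ] closing deg -9.31 toolz [ 0.002 -0.004 -1.   ] f [-5.2 -1.  19.6] gap 0.2 t 24.0
```

```bash
python3 -m pendant '[0,0,0,0,0,0.045,0, 0,0,0,0,0,0.045,0, 0,0,0,0.0282,0.0081,0.035,0, 0,0,0,0.0282,0.0081,0,0, 0,0,0,0.0282,0.0081,0,0]' >/dev/null
python3 -m pendant '[0,0,0,0.0282,0.0081,0,0, 0,0,0,0,0,-0.03,0, 0,0,0,0,0,-0.03,0, 0,0,0,0,0,-0.026,0, 0,0,0,0,0,0,0]' >/dev/null; 
python3 -m pendant '[0,0,0,0,0,0,0, 0,0,0,0,0,0,0]' >/dev/null;python3 st.py
```

```text
fix mm [ 1.059e+02 -1.000e-01  6.570e+01] closing deg -9.32 toolz [ 0.004 -0.003 -1.   ] f [0.  0.6 0.7] gap 0.1 t 25.2
```

```bash
for i in 1 2 3 4; do python3 -m pendant '[0,0,0,-0.0049,0.0008,0,0, 0,0,0,-0.0049,0.0008,0,0, 0,0,0,0,0,0,0]' >/dev/null; python3 st.py; done
```

```text
fix mm [94.  -0.2 64.8] closing deg -9.3 toolz [ 0.001 -0.004 -1.   ] f [-0.1  0.2  0.6] gap -0.1 t 25.5
fix mm [83.7 -0.4 63.9] closing deg -9.3 toolz [-0.    -0.004 -1.   ] f [-0.5 -1.6 -0.9] gap -0.0 t 25.8
fix mm [74.6 -0.3 64.2] closing deg -9.3 toolz [ 0.001 -0.004 -1.   ] f [-0.5 -0.9  0.1] gap 0.2 t 26.1
fix mm [64.4 -0.2 64.2] closing deg -9.31 toolz [ 0.001 -0.003 -1.   ] f [ 1.2 -0.4  1.2] gap 0.1 t 26.4
```

```bash
for i in 1 2; do python3 -m pendant '[0,0,0,-0.0044,0.0007,0.003,0, 0,0,0,-0.0044,0.0007,0.003,0, 0,0,0,0,0,0,0]' >/dev/null; python3 st.py; done
for i in 1 2; do python3 -m pendant '[0,0,0,-0.0049,0.0008,0,0, 0,0,0,-0.0049,0.0008,0,0, 0,0,0,0,0,0,0]' >/dev/null; python3 st.py; done
```

```text
fix mm [54.7 -0.4 70.1] closing deg -9.3 toolz [-0.001 -0.004 -1.   ] f [-1.  -0.3 -0.4] gap 0.0 t 26.7
fix mm [46.4 -0.3 76.4] closing deg -9.31 toolz [ 0.001 -0.004 -1.   ] f [ 0.5 -0.8  0.3] gap 0.2 t 27.0
fix mm [36.  -0.4 75.8] closing deg -9.31 toolz [-0.    -0.004 -1.   ] f [ 0.6  0.2 -0.2] gap -0.5 t 27.3
fix mm [26.1 -0.4 75.8] closing deg -9.31 toolz [-0.001 -0.004 -1.   ] f [ 0.5  0.7 -0. ] gap -0.1 t 27.6
```

```bash
python3 -m pendant '[0,0,0,-0.0054,0.0009,-0.0035,0, 0,0,0,-0.0054,0.0009,-0.0035,0, 0,0,0,-0.005,0.0008,-0.0055,0, 0,0,0,-0.005,0.0008,-0.0055,0, 0,0,0,0,0,0,0]' >/dev/null; python3 st.py
python3 -m pendant '[0,0,0,-0.003,0.0005,-0.0065,0, 0,0,0,-0.003,0.0005,-0.0065,0, 0,0,0,0,0,0,0]' >/dev/null; python3 st.py
python3 -m pendant '[0,0,0,-0.003,0.0005,-0.004,0, 0,0,0,-0.003,0.0005,-0.004,0, 0,0,0,0,0,0,0]' >/dev/null; python3 st.py
for i in 1 2 3; do python3 -m pendant '[0,0,0,-0.001,0.0002,-0.0015,0, 0,0,0,0,0,0,0]' >/dev/null; python3 st.py;done
```

```text
fix mm [ 4.1 -0.6 56.7] closing deg -9.3 toolz [-0.002 -0.004 -1.   ] f [0.1 0.4 0.1] gap 0.1 t 28.1
fix mm [ 0.1 -0.3 44. ] closing deg -9.31 toolz [ 0.001 -0.004 -1.   ] f [ 1.4  0.1 -0.7] gap -0.0 t 28.4
fix mm [-2.4 -0.2 37.3] closing deg -9.29 toolz [ 0.008 -0.004 -1.   ] f [ 8.7 -1.3 -4.6] gap 0.0 t 28.7
fix mm [-2.6 -0.2 36.3] closing deg -9.29 toolz [ 0.009 -0.004 -1.   ] f [10.  -2.1 -2.8] gap -0.0 t 28.9
fix mm [-2.8 -0.1 35.1] closing deg -9.29 toolz [ 0.01  -0.004 -1.   ] f [10.9 -2.4 -4.2] gap 0.2 t 29.1
fix mm [-3.  -0.1 33.8] closing deg -9.29 toolz [ 0.012 -0.004 -1.   ] f [11.6 -2.7 -2.3] gap -0.3 t 29.3
```

```bash
python3 -m pendant '[0,0,0,0.006,-0.001,0.003,0, 0,0,0,0,0,0.02,0, 0,0,0,0,0,0.02,0, 0,0,0,-0.01,0.0016,0.01,0, 0,0,0,-0.01,0.0016,0,0]' >/dev/null
python3 -m pendant '[0,0,0,0,0,0,0, 0,0,0,0,0,0,0]' >/dev/null; python3 st.py
python3 -m pendant '[0,0,0,0,0,-0.015,0, 0,0,0,0,0,-0.01,0, 0,0,0,0,0,0,0]' >/dev/null; python3 st.py
for i in 1 2 3 4 5; do python3 -m pendant '[0,0,0,0,0,-0.005,0, 0,0,0,0,0,0,0]' >/dev/null; python3 st.py;done
```

```text
fix mm [-24.8  -0.4  84.6] closing deg -9.29 toolz [-0.001 -0.004 -1.   ] f [-0.5  0.1 -1.2] gap 0.3 t 30.0
fix mm [-24.8  -0.7  58.3] closing deg -9.32 toolz [-0.003 -0.004 -1.   ] f [ 0.3  0.2 -0.6] gap -0.4 t 30.3
fix mm [-23.4  -0.4  54.9] closing deg -9.32 toolz [ 0.    -0.004 -1.   ] f [-0.4 -0.4 -0.8] gap -0.2 t 30.5
fix mm [-23.4  -0.3  50.1] closing deg -9.32 toolz [ 0.    -0.004 -1.   ] f [-0.  -0.2  0.6] gap 0.2 t 30.7
fix mm [-23.6  -0.3  45. ] closing deg -9.32 toolz [ 0.    -0.004 -1.   ] f [ 0.2  0.5 -0.1] gap 0.0 t 30.9
fix mm [-23.6  -0.4  39.9] closing deg -9.31 toolz [ 0.    -0.004 -1.   ] f [-0.1 -0.2  0. ] gap -0.3 t 31.1
fix mm [-23.6  -0.3  34.9] closing deg -9.32 toolz [ 0.    -0.004 -1.   ] f [0.2 0.4 0.7] gap 0.1 t 31.3
```

```bash
python3 -m pendant '[0,0,0,0.003,-0.0005,0.002,0, 0,0,0,0.003,-0.0005,0,0, 0,0,0,0,0,0,0]' >/dev/null; python3 st.py
for i in 1 2 3 4; do python3 -m pendant '[0,0,0,0,0,-0.0015,0, 0,0,0,0,0,0,0, 0,0,0,0,0,0,0]' >/dev/null; python3 st.py;done
```

```text
fix mm [-16.   -0.1  37.8] closing deg -9.32 toolz [ 0.002 -0.004 -1.   ] f [-0.7 -0.3  0.4] gap 0.1 t 31.6
fix mm [-17.3  -0.3  35.9] closing deg -9.32 toolz [ 0.001 -0.004 -1.   ] f [ 0.2  0.1 -0.7] gap -0.2 t 31.9
fix mm [-17.2  -0.3  34.4] closing deg -9.31 toolz [ 0.001 -0.004 -1.   ] f [-0.  -0.2 -0.6] gap 0.1 t 32.2
fix mm [-17.2  -0.2  32.9] closing deg -9.31 toolz [ 0.001 -0.004 -1.   ] f [ 0.2  0.1 -0.1] gap 0.1 t 32.5
fix mm [-17.   -0.2  32.5] closing deg -9.31 toolz [ 0.001 -0.004 -1.   ] f [-3.5 -0.9  8.8] gap -0.2 t 32.8
```

```bash
python3 -m pendant '[0,0,0,0,0,-0.0012,0, 0,0,0,0,0,0,0, 0,0,0,0,0,0,0, 0,0,0,0,0,0,0]' >/dev/null; python3 st.py
python3 -m pendant '[0,0,0,0,0,0.03,0, 0,0,0,0,0,0.045,0, 0,0,0,0,0,0.045,0, 0,0,7,-0.01,0.03,0.02,0.05, 0,0,8,-0.01,0.03,0.02,0.05]' >/dev/null
python3 -m pendant '[0,0,8,-0.02,0.03,0,0.05, 0,0,8,-0.02,0.03,0,0.05, 0,0,8,0,0.03,0,0.05, 0,0,0,0,0,0,0.05, 0,0,0,0,0,0,0.05]' >/dev/null
python3 -m pendant '[0,0,0,0,0,0,0.05, 0,0,0,0,0,0,0.05]'
python3 - <<'E'
from h import *
im=snap("wrist","w11.png",None,1.42);s=arm.sense();C=cam("wrist",s)
for X in [(.5212,.326,.004),(.5962,.1422,.018)]: print(proj(C,X)*1.42)
snap("top","t2.png")
T=cv2.imread("pics/raw_t2.png");cv2.imwrite("pics/t2.png",cv2.resize(T[130:290,150:410],None,fx=3,fy=3,interpolation=cv2.INTER_CUBIC))
E
```

```text
fix mm [-16.9  -0.2  32.4] closing deg -9.31 toolz [ 0.002 -0.004 -1.   ] f [-5.1 -2.  18.1] gap -0.0 t 33.2
time_s: 34.4
tcp_pos: [0.5195, 0.2936, 0.1901]
orientation: [1.579, 2.712, -0.002]
force: [0.3, -0.6, 0.3]
finger_gap: 0.585
grip_force: 0.0
[[423.38404264 228.85960654]]
[[388.79883849 473.22303893]]
```

```bash
cat > clip.py <<'E'
from h import *
import sys
def clip(C,im,guess,rad=95,z=.0044):
    hsv=cv2.cvtColor(im,cv2.COLOR_RGB2HSV);m=(hsv[...,1]<int(sys.argv[4]) if len(sys.argv)>4 else hsv[...,1]<70).astype(np.uint8)
    g=proj(C,[guess[0],guess[1],z])[0]
    n,l,st,ce=cv2.connectedComponentsWithStats(m)
    best=None
    for i in range(1,n):
        if st[i,4]<60: continue
        v,u=np.where(l==i);X=back(C,np.c_[u,v].astype(float),z)[:,:2]
        d=np.abs(X.mean(0)-guess).max()
        if d<rad/1e3 and max(np.ptp(X[:,0]),np.ptp(X[:,1]))<.1:
            c=X.mean(0);U,S,V=np.linalg.svd(X-c,full_matrices=False);ax=V[0]
            a=(X-c)@ax;
            b=(X-c)@V[1]
            # coil end: the wider end
            w=lambda k:np.ptp(b[k]) if k.any() else 0
            lo,hi=a.min(),a.max()
            if w(a>hi-.02)>w(a<lo+.02): ax=-ax;a=-a
            lo,hi=a.min(),a.max();b=(X-c)@[-ax[1],ax[0]]
            prof=[(int(round((q-lo)*1e3)),(b[(a>=q)&(a<q+.004)].min()*1e3).round(1),(b[(a>=q)&(a<q+.004)].max()*1e3).round(1)) for q in np.arange(lo,hi-.002,.004)]
            coil=c+ax*(lo+.011)
            k=(a<lo+.022);cb=(b[k].min()+b[k].max())/2;coil=coil+cb*np.array([-ax[1],ax[0]])
            print("px",st[i,4],"len mm",((hi-lo)*1e3).round(1),"coil",coil.round(4),"ax deg",np.degrees(np.arctan2(ax[1],ax[0])).round(1));print(prof)
if __name__=="__main__":
    s=arm.sense();C=cam("wrist",s);im=arm.grab_frame("wrist");cv2.imwrite("pics/"+sys.argv[1],im[:,:,::-1])
    T=Ro.from_rotvec(s["orientation"]).as_matrix();print("tcp",s["tcp_pos"].round(4),"close",np.degrees(np.arctan2(T[1,1],T[0,1])).round(2))
    clip(C,im,np.array([float(sys.argv[2]),float(sys.argv[3])]))
E
python3 clip.py w12.png .55 .325
python3 - <<'E'
import cv2
a=cv2.imread("pics/raw_w11.png");print(cv2.cvtColor(a,cv2.COLOR_BGR2HSV)[150:172:3,285:330:3,1])
E
```

```text
tcp [0.5195 0.2937 0.1902] close 29.58
px 699 len mm 74.3 coil [0.5245 0.3227] ax deg 2.5
[(0, np.float64(-8.4), np.float64(8.6)), (4, np.float64(-10.2), np.float64(10.5)), (8, np.float64(-10.6), np.float64(11.0)), (12, np.float64(-10.6), np.float64(10.1)), (16, np.float64(-8.8), np.float64(9.3)), (20, np.float64(-6.0), np.float64(6.2)), (24, np.float64(-6.0), np.float64(5.8)), (28, np.float64(-5.9), np.float64(5.4)), (32, np.float64(-5.9), np.float64(5.0)), (36, np.float64(-5.9), np.float64(4.2)), (40, np.float64(-5.8), np.float64(5.1)), (44, np.float64(-5.8), np.float64(6.1)), (48, np.float64(-6.2), np.float64(5.7)), (52, np.float64(-6.2), np.float64(4.8)), (56, np.float64(-6.2), np.float64(4.9)), (60, np.float64(-6.2), np.float64(7.2)), (64, np.float64(-6.1), np.float64(9.1)), (68, np.float64(-6.1), np.float64(9.6)), (72, np.float64(-6.1), np.float64(-2.3))]
[[149 151 142 142 148 149 148 139 137 145 151 148 151 151 144]
 [144 147 140 138 143 141 146 141 129 142 148 147 150 151 146]
 [138 143 138  64  11   8  22  96 123 140 149 151 150 148 149]
 [143 140  39   6  25  39  10   8 118 147 149 146 148 147 145]
 [143 116   6  63 139 145 127  15  22 143 145 140 147 151 148]
 [145  90   6 118 134 141 134  38   6  77 142 146 150 152 151]
 [149 106   6  98 139 143 140  24   9   6  29 126 148 151 151]
 [150 145  17   8  79  95  30   6  81  89  15   8  82 145 150]]
```

The frame is shut: contact is at 32.5 mm and firm at 18 N. The clip segments cleanly. Its legs are only visible with the camera on their side, so I turn the tool to a closing direction of about −87.7°.

```bash
python3 -m pendant '[0,0,-8.38,0.001,0.006,0,0.05, 0,0,-8.38,0.001,0.006,0,0.05, 0,0,-8.38,0.001,0.006,0,0.05, 0,0,-8.38,0.001,0.006,0,0.05, 0,0,-8.38,0.001,0.006,0,0.05]' 100 >/dev/null
python3 -m pendant '[0,0,-8.38,0,0,0,0.05, 0,0,-8.38,0,0,0,0.05, 0,0,-8.38,0,0,0,0.05, 0,0,-8.38,0,0,0,0.05, 0,0,-8.38,0,0,0,0.05]' >/dev/null
python3 -m pendant '[0,0,-8.38,0,0,0,0.05, 0,0,-8.38,0,0,0,0.05, 0,0,-8.38,0,0,0,0.05, 0,0,-8.38,0,0,0,0.05, 0,0,0,0,0,0,0.05]' >/dev/null
python3 -m pendant '[0,0,0,0,0,0,0.05, 0,0,0,0,0,0,0.05, 0,0,0,0,0,0,0.05]' |head -2
python3 clip.py w13.png .55 .325
```

```text
time_s: 36.35
tcp_pos: [0.5243, 0.3246, 0.1903]
tcp [0.5243 0.3246 0.1903] close -87.55
px 744 len mm 75.3 coil [0.5243 0.3227] ax deg 2.5
[(0, np.float64(-7.5), np.float64(8.1)), (4, np.float64(-9.5), np.float64(10.2)), (8, np.float64(-10.5), np.float64(11.2)), (12, np.float64(-10.5), np.float64(11.1)), (16, np.float64(-8.3), np.float64(9.1)), (20, np.float64(-6.3), np.float64(6.0)), (24, np.float64(-6.2), np.float64(6.0)), (28, np.float64(-6.2), np.float64(6.0)), (32, np.float64(-6.1), np.float64(5.0)), (36, np.float64(-6.1), np.float64(5.0)), (40, np.float64(-6.1), np.float64(4.9)), (44, np.float64(-6.0), np.float64(5.9)), (48, np.float64(-6.0), np.float64(5.9)), (52, np.float64(-5.9), np.float64(4.9)), (56, np.float64(-5.9), np.float64(5.9)), (60, np.float64(-5.9), np.float64(7.9)), (64, np.float64(-5.8), np.float64(9.8)), (68, np.float64(-5.8), np.float64(9.8)), (72, np.float64(-5.7), np.float64(-2.8))]
```

```bash
python3 -m pendant '[0,0,0,0,-0.0019,-0.045,0.05, 0,0,0,0,0,-0.045,0.05, 0,0,0,0,0,-0.045,0.05, 0,0,0,0,0,-0.035,0.05, 0,0,0,0,0,0,0.05]'  >/dev/null
python3 -m pendant '[0,0,0,0,0,0,0.05, 0,0,0,0,0,0,0.05]'; python3 clip.py w14.png .55 .325 | head -2
```

```text
time_s: 37.1
tcp_pos: [0.526, 0.3237, 0.0224]
orientation: [3.141, 0.065, -0.0]
force: [0.3, -0.2, -0.1]
finger_gap: 0.586
grip_force: 0.0
tcp [0.526  0.3237 0.0224] close -87.62
px 2596 len mm 77.4 coil [0.5235 0.3225] ax deg 2.3
```

```bash
python3 -m pendant '[0,0,0,-0.0022,-0.001,-0.015,0.05, 0,0,0,0,0,-0.0055,0.04, 0,0,0,0,0,0,0.03, 0,0,0,0,0,0,0.03, 0,0,0,0,0,0,0.03]' >/dev/null; python3 st.py
python3 -m pendant '[0,0,0,0,0,0,0.005, 0,0,0,0,0,0,0.005, 0,0,0,0,0,0,0.005, 0,0,0,0,0,0,0.005, 0,0,0,0,0,0,0.005]' 100; python3 st.py
```

```text
fix mm [-101.3  165.8    0.6] closing deg -87.63 toolz [-0.002 -0.001 -1.   ] f [ 0.3 -0.2 -0.2] gap 29.5 t 37.65
time_s: 38.15
tcp_pos: [0.5227, 0.3221, 0.0009]
orientation: [3.14, 0.065, -0.003]
force: [-1.8, -0.1, 6.3]
finger_gap: 0.209
grip_force: 97.9
fix mm [-101.4  165.8    0.9] closing deg -87.63 toolz [-0.002 -0.001 -1.   ] f [-1.8 -0.4  6.3] gap 17.8 t 38.15
```

```bash
python3 -m pendant '[0,0,0,0,0,0.02,0.005, 0,0,0,0,0,0.04,0.005, 0,0,-5.8,-0.0007,-0.026,0,0.005, 0,0,-5.8,-0.0007,-0.026,0,0.005, 0,0,0,-0.0007,-0.026,-0.02,0.005]' >/dev/null
python3 -m pendant '[0,0,0,0,0,0,0.005, 0,0,0,0,0,0,0.005, 0,0,0,0,0,0,0.005]'|tail -2; python3 st.py
python3 -c "
from h import *
snap('wrist','w15.png',(180,60,400,225),3.6)"
```

```text
finger_gap: 0.21
grip_force: 98.2
fix mm [-90.9  89.   40.3] closing deg -99.23 toolz [-0.002 -0.    -1.   ] f [-0.6  0.7 -0.5] gap 18.0 t 38.95
```

View pics/w15.png

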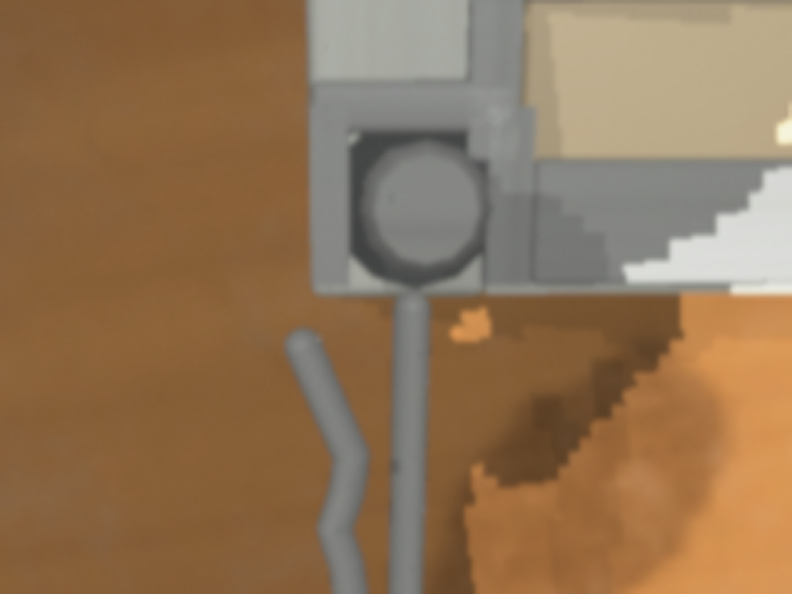

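The clip's straight leg ends at (412,298), directly before stud 2, whose top is centred at (427,203). The frame is shut over the blanks with its fork round the stud.

```bash
cat >> st.py <<'E'
        g=lambda u,w,z:(back(C,(u,w),z)[0]-F)@Q*1e3
E
python3 st.py '[(180+427/3.6,60+203/3.6,.054),(180+412/3.6,60+298/3.6,.0416),(180+412/3.6,60+310/3.6,.0416),(180+406/3.6,60+570/3.6,.0416),(180+395/3.6,60+310/3.6,.0416),(180+428/3.6,60+310/3.6,.0416)]'
```

```text
fix mm [-90.9  89.2  40.3] closing deg -99.2 toolz [-0.002 -0.    -1.   ] f [-0.2  0.6 -0.4] gap 17.8 t 39.0
(298.6111111111111, 116.38888888888889, 0.054) [-13.9  84.   54. ]
(294.44444444444446, 142.77777777777777, 0.0416) [-25.1  85.   41.6]
(294.44444444444446, 146.11111111111111, 0.0416) [-26.5  85.   41.6]
(292.77777777777777, 218.33333333333334, 0.0416) [-59.1  85.3  41.6]
(289.72222222222223, 146.11111111111111, 0.0416) [-26.5  87.   41.6]
(298.8888888888889, 146.11111111111111, 0.0416) [-26.5  83.1  41.6]
```

```bash
python3 -m pendant '[0,0,0,-0.0002,-0.001,-0.0006,0.005, 0,0,0,0,0,0,0.005, 0,0,0,0,0,0,0.005]'>/dev/null; python3 st.py
for i in 1 2 3 4; do python3 -m pendant '[0,0,0,0.003,-0.0005,0,0.005, 0,0,0,0,0,0,0.005]'>/dev/null; python3 st.py; done
```

```text
fix mm [-91.6  87.5  39.3] closing deg -99.2 toolz [-0.003 -0.001 -1.   ] f [0.2 0.1 0.5] gap 17.7 t 39.3
fix mm [-87.9  87.3  39.3] closing deg -99.23 toolz [-0.003 -0.001 -1.   ] f [ 0.1 -0.2  0.4] gap 17.7 t 39.5
fix mm [-84.8  87.1  39.2] closing deg -99.25 toolz [-0.003 -0.001 -1.   ] f [0.5 0.9 0.3] gap 17.8 t 39.7
fix mm [-81.8  87.1  39.2] closing deg -99.25 toolz [-0.003 -0.001 -1.   ] f [ 0.5 -1.1  0.3] gap 17.7 t 39.9
fix mm [-78.8  87.1  39.2] closing deg -99.24 toolz [-0.003 -0.001 -1.   ] f [ 0.9 -0.5 -0.9] gap 17.8 t 40.1
```

```bash
python3 -m pendant '[0,0,0,0.0001,0.0008,0.0005,0.005, 0,0,0,0,0,0,0.005, 0,0,0,0,0,0,0.005]'>/dev/null; python3 st.py
for i in 1 2 3 4; do python3 -m pendant '[0,0,0,0.003,-0.0005,0,0.005, 0,0,0,0,0,0,0.005]'>/dev/null; python3 st.py; done
```

```text
fix mm [-79.5  87.9  39.7] closing deg -99.23 toolz [-0.004 -0.001 -1.   ] f [ 0.  -0.5 -0.5] gap 17.9 t 40.4
fix mm [-75.8  87.9  39.8] closing deg -99.24 toolz [-0.003 -0.001 -1.   ] f [-0.  -0.8 -1. ] gap 17.7 t 40.6
fix mm [-72.7  87.9  39.7] closing deg -99.24 toolz [-0.003 -0.001 -1.   ] f [ 0.9  1.1 -0.1] gap 17.8 t 40.8
fix mm [-69.7  87.9  39.7] closing deg -99.24 toolz [-0.003 -0.001 -1.   ] f [-0.6  0.1 -1.1] gap 17.8 t 41.0
fix mm [-66.8  88.   39.7] closing deg -99.24 toolz [-0.003 -0.    -1.   ] f [ 0.1  1.1 -0.8] gap 17.9 t 41.2
```

```bash
for i in 1 2 3 4 5; do python3 -m pendant '[0,0,0,0.0025,-0.0004,0,0.005, 0,0,0,0,0,0,0.005]'>/dev/null; python3 st.py; done
```

```text
fix mm [-64.9  88.   39.6] closing deg -99.23 toolz [-0.004 -0.001 -1.   ] f [-1.4  2.5 -0.4] gap 18.1 t 41.4
fix mm [-61.3  88.2  39.8] closing deg -99.23 toolz [-0.002 -0.    -1.   ] f [ 1.2  2.5 -0.8] gap 17.8 t 41.6
fix mm [-58.3  88.1  40. ] closing deg -99.24 toolz [-0.002 -0.001 -1.   ] f [ 1.3  2.5 -2. ] gap 17.6 t 41.8
fix mm [-56.2  87.9  39.8] closing deg -99.24 toolz [-0.002 -0.001 -1.   ] f [ 1.1  2.3 -0.3] gap 18.0 t 42.0
fix mm [-54.   87.6  39.7] closing deg -99.24 toolz [-0.003 -0.001 -1.   ] f [ 0.8  1.  -1. ] gap 17.5 t 42.2
```

```bash
python3 -m pendant '[0,0,0,0,0,0,0.02, 0,0,0,0,0,0,0.034, 0,0,0,0,0,0,0.034, 0,0,0,0,0,0,0.034]'; python3 st.py
python3 -m pendant '[0,0,0,0,0,0.03,0.034, 0,0,0,0,0,0.03,0.034, 0,0,0,0,0,0.03,0.034, 0,0,0,0,0,0,0.034, 0,0,0,0,0,0,0.034]' >/dev/null
cat > coil.py <<'E'
from h import *
import sys
s=arm.sense();cn=sys.argv[1];C=cam(cn,s);im=arm.grab_frame(cn);cv2.imwrite("pics/"+sys.argv[2],im[:,:,::-1])
sy=float(sys.argv[3])
F=np.array([.5962,.1422,0]);a=-.1606;Q=np.array([[np.cos(a),-np.sin(a),0],[np.sin(a),np.cos(a),0],[0,0,1]])
m=cv2.cvtColor(im,cv2.COLOR_RGB2HSV)[...,1]<70
v,u=np.where(m);X=(back(C,np.c_[u,v].astype(float),.0432)-F)@Q*1e3
k=(X[:,0]>-90)&(X[:,0]<-30)&(abs(X[:,1]-sy)<25);X=X[k]
for q in range(-90,-30,4):
    b=X[(X[:,0]>=q)&(X[:,0]<q+4)]
    if len(b): print(q,b[:,1].min().round(1),b[:,1].max().round(1),len(b),b[:,0].min().round(1))
E
python3 coil.py wrist w16.png 84
```

```text
time_s: 42.6
tcp_pos: [0.556, 0.2374, 0.0396]
orientation: [3.13, -0.253, -0.006]
force: [0.3, -0.7, -0.9]
finger_gap: 0.395
grip_force: 0.0
fix mm [-54.9  87.5  39.6] closing deg -99.23 toolz [-0.004 -0.001 -1.   ] f [ 0.4 -0.7 -0.9] gap 33.8 t 42.6
-62 90.2 91.7 3 -58.4
-58 85.8 96.2 62 -57.6
-54 85.0 97.6 84 -53.6
-50 84.3 98.3 83 -49.7
-46 85.1 98.3 86 -45.8
-42 85.1 98.3 104 -42.0
-38 85.1 96.0 59 -37.4
-34 84.4 96.0 55 -33.7
```

```bash
python3 -m pendant '[0,0,0,-0.0076,-0.044,0.02,0.05, 0,0,0,-0.0076,-0.044,0.02,0.05, 0,0,0,-0.0076,-0.044,0.02,0.05, 0,0,6.5,-0.0076,-0.044,0,0.05, 0,0,6.5,-0.0076,-0.044,0,0.05]' >/dev/null
python3 -m pendant '[0,0,0,-0.0076,-0.044,0,0.05, 0,0,0,-0.0076,-0.044,0,0.05, 0,0,0,0,0,0,0.05, 0,0,0,0,0,0,0.05, 0,0,0,0,0,0,0.05]' >/dev/null
python3 -m pendant '[0,0,0,0,0,0,0.05, 0,0,0,0,0,0,0.05]' >/dev/null
python3 clip.py w17.png .53 -.067
```

```text
tcp [ 0.5032 -0.0692  0.1894] close -86.13
```

```bash
sed -i 's/\.astype(np.uint8)/.astype(np.uint8)*(hsv[...,2]>110).astype(np.uint8)/' clip.py; python3 clip.py w18.png .53 -.067
python3 - <<'E'
from h import *
im=cv2.imread("pics/w18.png");C=cam("wrist");h=cv2.cvtColor(im,cv2.COLOR_BGR2HSV)
p=proj(C,[[.503,-.07,.004],[.565,-.066,.004]]);print(p)
u0,v0=p.min(0).astype(int)-14;u1,v1=p.max(0).astype(int)+14
for v in range(v0,v1,2): print("".join('#' if h[v,u,1]<70 and h[v,u,2]>110 else 'o' if h[v,u,1]<70 else '.' for u in range(u0-10,u1+10)))
E
```

```text
tcp [ 0.5033 -0.0693  0.1895] close -86.13
px 761 len mm 76.8 coil [ 0.5045 -0.0706] ax deg 5.8
[(0, np.float64(-6.7), np.float64(7.8)), (4, np.float64(-9.9), np.float64(9.8)), (8, np.float64(-9.9), np.float64(10.7)), (12, np.float64(-10.0), np.float64(10.6)), (16, np.float64(-9.0), np.float64(9.4)), (20, np.float64(-7.1), np.float64(7.2)), (24, np.float64(-6.2), np.float64(6.0)), (28, np.float64(-6.3), np.float64(5.9)), (32, np.float64(-6.4), np.float64(4.7)), (36, np.float64(-6.5), np.float64(4.6)), (40, np.float64(-6.6), np.float64(5.3)), (44, np.float64(-5.7), np.float64(6.2)), (48, np.float64(-5.8), np.float64(6.1)), (52, np.float64(-5.9), np.float64(5.0)), (56, np.float64(-6.0), np.float64(5.8)), (60, np.float64(-6.1), np.float64(6.7)), (64, np.float64(-6.2), np.float64(9.3)), (68, np.float64(-6.3), np.float64(10.2)), (72, np.float64(-6.4), np.float64(8.2))]
[[283.08137154 186.9673001 ]
 [283.4202865  124.57886303]]
.....oooooooooooooooooooooooo...................
...oooooooooooooooooooooooo.....................
ooooooooooooooooooooooooo.......................
ooooooooooooooooo
[... 1340 characters left out ...]
..............
...................#####...#####................
...................#####...#####................
..................###############...............
..................################..............
................#######.....#######.............
................#####..........#####............
...............#####............####............
...............#####............####............
...............#####...........#####............
................######.......######.............
.................#################..............
...................#############................
.........................##.....................
................................................
```

```bash
python3 -m pendant '[0,0,1.7,0.001,-0.0013,-0.045,0.05, 0,0,0,0,0,-0.045,0.05, 0,0,0,0,0,-0.045,0.05, 0,0,0,0,0,-0.033,0.05, 0,0,0,0,0,0,0.05]'  >/dev/null
python3 -m pendant '[0,0,0,0,0,0,0.05, 0,0,0,0,0,0,0.05, 0,0,0,0,0,0,0.05]' >/dev/null; python3 clip.py w19.png .53 -.067 | head -2; python3 st.py
```

```text
tcp [ 0.5059 -0.0721  0.0236] close -84.52
px 2280 len mm 77.0 coil [ 0.5044 -0.0711] ax deg 5.3
fix mm [ -55.1 -226.    23.5] closing deg -84.53 toolz [ 0.    -0.003 -1.   ] f [ 0.8 -0.4  0.9] gap 50.0 t 45.3
```

```bash
python3 -m pendant '[0,0,0,-0.0013,0.001,-0.015,0.05, 0,0,0,0,0,-0.0067,0.04, 0,0,0,0,0,0,0.03, 0,0,0,0,0,0,0.03, 0,0,0,0,0,0,0.03]' >/dev/null; python3 st.py
python3 -m pendant '[0,0,0,0,0,0,0.005, 0,0,0,0,0,0,0.005, 0,0,0,0,0,0,0.005, 0,0,0,0,0,0,0.005, 0,0,0,0,0,0,0.005]' 100; python3 st.py
```

```text
fix mm [ -57.6 -225.2    0.5] closing deg -84.53 toolz [-0.002 -0.002 -1.   ] f [-0.5  0.6  0.8] gap 29.9 t 45.8
time_s: 46.3
tcp_pos: [0.5033, -0.0709, 0.0009]
orientation: [3.136, 0.15, -0.004]
force: [-1.0, -0.0, 7.8]
finger_gap: 0.212
grip_force: 97.8
fix mm [ -57.6 -225.2    0.9] closing deg -84.53 toolz [-0.002 -0.002 -1.   ] f [-1.  -0.2  7.8] gap 18.1 t 46.3
```

```bash
python3 -m pendant '[0,0,0,-0.01,-0.001,0.003,0.005, 0,0,0,-0.01,-0.001,0.002,0.005, 0,0,0,0,0,0.025,0.005, 0,0,0,0,0,0.035,0.005, 0,0,-7.35,0.0026,0.0377,0,0.005]' >/dev/null
python3 -m pendant '[0,0,-7.35,0.0026,0.0377,0,0.005, 0,0,0,0.0026,0.0377,0,0.005, 0,0,0,0.0026,0.0377,0,0.005, 0,0,0,0,0,0,0.005, 0,0,0,0,0,0,0.005]' |tail -2; python3 st.py
```

```text
finger_gap: 0.211
grip_force: 98.2
fix mm [-92.6 -79.6  64.9] closing deg -99.1 toolz [-0.005 -0.001 -1.   ] f [-0.3 -0.6 -0.7] gap 18.1 t 47.3
```

```bash
python3 -m pendant '[0,0,0,0.001,0,-0.0252,0.005, 0,0,0,0,0,0,0.005, 0,0,0,0,0,0,0.005, 0,0,0,0,0,0,0.005]' >/dev/null; python3 st.py
cat > leg.py <<'E'
from h import *
s=arm.sense();C=cam("wrist",s);im=arm.grab_frame("wrist");cv2.imwrite("pics/w20.png",im[:,:,::-1])
F=np.array([.5962,.1422,0]);a=-.1606;Q=np.array([[np.cos(a),-np.sin(a),0],[np.sin(a),np.cos(a),0],[0,0,1]])
h=cv2.cvtColor(im,cv2.COLOR_RGB2HSV)
for x in range(-70,6,3):  # ascii rectified map at z=.0416
    y=np.arange(-104,-64,.6);P=np.c_[np.full_like(y,x),y,np.full_like(y,41.6)]/1e3@Q.T+F
    p=np.round(proj(C,P)).astype(int)
    print(x,"".join('#' if h[v,u,1]<70 and h[v,u,2]>110 else 'o' if h[v,u,1]<70 else '.' for u,v in p))
P=np.array([[-14,-84,54]])/1e3@Q.T+F;print(proj(C,P))
u,v=np.round(proj(C,P)[0]).astype(int)
print(h[v-22:v+23:3,u-26:u+27:2,2])
E
python3 leg.py
```

```text
fix mm [-90.2 -80.4  40.3] closing deg -99.3 toolz [-0.004 -0.001 -1.   ] f [ 0.1  0.4 -0.9] gap 17.5 t 47.7
-70 ooooooooooooooooooooooooooooooo######......#######.................
-67 oooooooooooooooooooooooo......#######......#######.................
-64 ooooooooooooooooooo...........######......#######..................
-61 oooooooooooooo................######.....#o######..................
-58 ooooooooo.....................######o.....o######..................
-55 ooo...........................######o......#o######................
-52 .............................oo####oo.......#o######...............
-49 .............................oo####oo......o######.................
-46 .............................######oo....oo#####...................
-43 .............................o#####o.....o######...................
-40 .............................o#####o.......o#######................
-37 .............................o#####o.........o######o..............
-34 .............................######o...........########............
-31 .............................o######.............o#
[... 1899 characters left out ...]
 106 117 116 116 116]
 [125 126 123  81  67  84  98 120 122 122 122 121 122 122 122 122 122 122
  122 121 100  85 107 116 116 116 115]
 [126 126 123  81  64  76  90 106 120 123 123 123 123 123 123 123 124 124
  123 112  89  78 107 116 116 115 115]
 [125 125 122  80  64  65  76  86 100 121 126 126 126 126 126 126 126 122
  101  83  72  78 107 116 116 116 115]
 [126 125 125 128  97  67  65  70  80  88  98 106 114 118 114 106  97  86
   76  75 114 120 111 116 116 116 114]
 [125 125 124 134 142 122  79  67  71  74  75  76  76  78  77  75  71  72
   92 132 141 118 110 116 115 115 115]
 [128 127 123 135 142 142 138 135 126 111  97  78  73  79  94 112 127 135
  139 140 140 127 119 121 121 118 115]]
```

```bash
python3 -m pendant '[0,0,0,0.0001,0.0006,-0.0005,0.005, 0,0,0,0,0,0,0.005, 0,0,0,0,0,0,0.005]'>/dev/null; python3 st.py
for i in 1 2 3; do python3 -m pendant '[0,0,0,0.003,-0.0005,0,0.005, 0,0,0,0,0,0,0.005]'>/dev/null; python3 st.py; done
```

```text
fix mm [-90.2 -79.   39.5] closing deg -99.23 toolz [-0.003 -0.001 -1.   ] f [-0.1  0.2 -0.7] gap 17.8 t 48.05
fix mm [-86.6 -78.9  39.4] closing deg -99.23 toolz [-0.003 -0.001 -1.   ] f [-0.2  0.2 -0.1] gap 17.8 t 48.25
fix mm [-83.6 -78.9  39.3] closing deg -99.24 toolz [-0.003 -0.001 -1.   ] f [-0.3 -0.4 -0. ] gap 17.7 t 48.45
fix mm [-80.6 -79.   39.3] closing deg -99.24 toolz [-0.003 -0.001 -1.   ] f [-0.5  0.4  0. ] gap 17.6 t 48.65
```

```bash
python3 -m pendant '[0,0,0,-0.0001,-0.0007,0.0003,0.005, 0,0,0,0,0,0,0.005, 0,0,0,0,0,0,0.005]'>/dev/null; python3 st.py
for i in 1 2 3 4 ; do python3 -m pendant '[0,0,0,0.003,-0.0005,0,0.005, 0,0,0,0,0,0,0.005]'>/dev/null; python3 st.py; done
```

```text
fix mm [-81.4 -79.8  39.6] closing deg -99.24 toolz [-0.004 -0.001 -1.   ] f [ 1.2 -0.4  0.1] gap 17.7 t 48.95
fix mm [-77.5 -79.7  39.7] closing deg -99.24 toolz [-0.003 -0.001 -1.   ] f [ 0.4  1.  -0.2] gap 17.8 t 49.15
fix mm [-74.5 -79.7  39.6] closing deg -99.24 toolz [-0.003 -0.001 -1.   ] f [-0.1 -0.1 -0.3] gap 17.8 t 49.35
fix mm [-71.5 -79.7  39.6] closing deg -99.24 toolz [-0.003 -0.001 -1.   ] f [ 0.2 -0.3 -0.4] gap 17.9 t 49.55
fix mm [-68.5 -79.7  39.6] closing deg -99.24 toolz [-0.003 -0.001 -1.   ] f [-0.4  0.2 -0. ] gap 17.7 t 49.75
```

```bash
for i in 1 2 3 4 5 6 7; do python3 -m pendant '[0,0,0,0.002,-0.0003,0,0.005, 0,0,0,0,0,0,0.005]'>/dev/null; python3 st.py; done
```

```text
fix mm [-66.9 -79.6  39.5] closing deg -99.24 toolz [-0.004 -0.001 -1.   ] f [-0.8  1.  -0.9] gap 17.5 t 49.95
fix mm [-65.3 -79.6  39.4] closing deg -99.24 toolz [-0.004 -0.001 -1.   ] f [-0.7  2.4 -1.1] gap 18.2 t 50.15
fix mm [-62.6 -79.4  39.6] closing deg -99.23 toolz [-0.003 -0.001 -1.   ] f [-0.3  2.  -0.5] gap 18.1 t 50.35
fix mm [-59.8 -79.5  39.8] closing deg -99.23 toolz [-0.002 -0.001 -1.   ] f [ 1.6  3.7 -0.8] gap 17.7 t 50.55
fix mm [-58.  -79.6  39.7] closing deg -99.24 toolz [-0.002 -0.001 -1.   ] f [ 0.6  1.3 -1.9] gap 17.7 t 50.75
fix mm [-56.3 -79.7  39.7] closing deg -99.24 toolz [-0.003 -0.001 -1.   ] f [ 0.5  1.1 -0.5] gap 17.2 t 50.95
fix mm [-54.5 -79.8  39.6] closing deg -99.24 toolz [-0.003 -0.001 -1.   ] f [ 0.3  1.5 -0.1] gap 17.5 t 51.15
```

```bash
python3 -m pendant '[0,0,0,0.0005,0,0,0.02, 0,0,0,0,0,0,0.034, 0,0,0,0,0,0,0.034, 0,0,0,0,0,0,0.034]' | tail -2
python3 -m pendant '[0,0,0,0,0,0.03,0.034, 0,0,0,0,0,0.03,0.034, 0,0,0,0,0,0.03,0.034, 0,0,0,-0.02,0.02,0.03,0.034, 0,0,0,-0.02,0.02,0,0.034]' >/dev/null
python3 -m pendant '[0,0,0,-0.02,0.02,0.02,0.034, 0,0,0,0,0.02,0,0.034, 0,0,0,0,0,0,0.034, 0,0,0,0,0,0,0.034]' >/dev/null; python3 st.py
cat > map.py <<'E'
from h import *
import sys
cn=sys.argv[1];s=arm.sense();C=cam(cn,s);im=arm.grab_frame(cn);cv2.imwrite("pics/"+sys.argv[2],im[:,:,::-1])
F=np.array([.5962,.1422,0]);a=-.1606;Q=np.array([[np.cos(a),-np.sin(a),0],[np.sin(a),np.cos(a),0],[0,0,1]])
h=cv2.cvtColor(im,cv2.COLOR_RGB2HSV)
for c in(-84,84):
  print("stud",c)
  for x in range(-72,32,3):
    y=np.arange(c-22,c+26,.8);P=np.c_[np.full_like(y,x),y,np.full_like(y,43)]/1e3@Q.T+F
    p=np.round(proj(C,P)).astype(int)
    print(x,"".join(('.' if h[v,u,1]>=70 else 'o' if h[v,u,2]<85 else '-' if h[v,u,2]<120 else '#') if 0<=u<560 and 0<=v<420 else ' ' for u,v in p))
E
python3 map.py wrist w21.png
```

```text
finger_gap: 0.397
grip_force: 0.0
fix mm [-126.5  -10.2  179.6] closing deg -99.16 toolz [-0.003 -0.001 -1.   ] f [-0.3  0.2 -0.2] gap 34.3 t 52.45
stud -84
-72 oooooooooooooooooooooo......................................
-69 oooooooooooooooooo..........................................
-66 oooooooooooooo..............................................
-63 ooooooooo...................................................
-60 oooooo...........................###############............
-57 ooo.............................######-#...#-#####..........
-54 ...............................#--##-#.......######.........
-51 ..............................#######........##-###-........
-48 ................................#######.......------........
-45 .................................#####----.--------.........
-42 ................................###-...####-----............
-39 ................................###-#......#----............
-36 ...............................###-#......-----.............
-33 ..............................###---.....-----..............
-30 .............................
[... 2817 characters left out ...]
 ########-----############----###---####.....................
0 ########------###########----####--####.....................
3 ########----##############---####--###......................
6 -------------############---#####--####.....................
9 ##########################--######..........................
12 ##################################..........................
15 #################-oooo--##########..........................
18 ###############-oooooooooo-#######..........................
21 #####--########-o--oooooooo-######..........................
24 #####--#############------#########.........................
27 #####---##########################..........................
30
```

Both clips' legs straddle the studs and extend to about x=+8 to +9 mm, with coil backs near x=−61 mm, which matches home. The arm is clear, so I hand in.

```bash
python3 -c "
from workcell import arm
print(arm.finish_job())"
```

```text
the job is handed in; nothing more can be done
None
```

I handed the job in: both blanks found on the bench are seated in nests 1 and 3, the frame is shut, and a hairpin clip is home on each stud. The hand-in returned no verdict; this is from contact forces and camera checks.

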